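Change the disc pack of the coolant pressure filter

TASK

Renew the disc pack of the coolant pressure filter: turn the blue cap anticlockwise to its first stop without pressing, then press it down and turn it on past the stop until it is free, and set it upright on the green mat. Put every dark spent disc in the red scrap tray, layer all the brass-coloured fresh discs in a flat, centred stack on the filter's support plate, then put the cap back over them, pushed down and turned clockwise until it is locked behind the stop again. Leave the other things on the bench where they are.

Things in the scene. Friction and masses are not known exactly. Their poses are not given: they have to be found in the camera images.
- filter: Fixed filter head: dark round foot (140 mm diameter, 12 mm high; brass pipe stubs to 94 mm from the axis along its +y and -y), aluminium neck (73 mm), bayonet flange (93 mm diameter, 66 to 72 mm above the bench) with three gaps 34 degrees wide at 0, 120 and 240 degrees anticlockwise of its +x. Origin: on the axis at bench level; z up. White mark on the foot at 0 degrees: open; red: first stop.
- plate_top (a point): Centre of the top face of the filter's round flat support plate (70 mm diameter, no rim, on top of the flange), 74 mm above the bench; axes as the filter's.
- open_mark (a point): Point on the filter head 56 mm from its axis along its +x, 63 mm above the bench: with the cap's pointer here its lugs stand in the gaps and it is free to lift. A solid stop ends the anticlockwise turn 9 degrees further.
- stop_mark (a point): Point on the filter head 56 mm from its axis at -33 degrees (clockwise of open_mark), 63 mm above the bench: the cap's pointer stands here at the first stop. Safety teeth hang 5 mm below the flange and stop the lugs here, both ways, unless the cap is pushed down 6 mm or more. Locked range: pointer 33 to 86 degrees clockwise of open_mark (or that plus 120 or 240), ended by a solid stop.
- collar (a joint): Black sprung collar round the neck, 115 mm diameter, that pushes the cap up; value in m, 0 with the cap locked, positive when the cap is pressed down, at most 0.010 (solid); -0.005 with the cap off. It pushes 8.5 N at 0 and 1 N more per mm.
- cap: Loose cap: blue upturned bowl, 112 mm wide, 71 mm high (inside 100 mm wide, 66 mm deep), 0.3 kg. Origin: on the axis at the skirt's lower edge; z up. Three lugs inside the skirt (12 mm wide, 1 to 6 mm above its edge, reaching in to 40 mm from the axis) at 0, 120, 240 degrees from its +x. Locked: origin 60 mm above the bench. Starts locked, 55 to 78 degrees clockwise of open.
- cap_grip (a point): Point on the cap's axis in the middle of its black bar handle, 91 mm above the cap's origin; axes as the cap's. The bar is 76 mm long along the cap's x, 18 mm thick along its y, and stands from 70 to 102 mm above the cap's origin.
- cap_pointer (a point): Red pointer on the skirt, 56 mm from the cap's axis along its +x (above one lug), 3 mm above its origin. The cap goes on and off straight up and down, only with its yaw within 6 degrees of the filter's (or of that plus 120 or 240) and its axis within 3 mm of the filter's; going on, it passes the flange and meets the collar with its origin 65 mm above the bench.
- mat: Fixed green rubber mat, 150 x 150 x 3 mm, flat on the bench, for the cap. Origin: centre of its underside.
- scrap: Fixed red open scrap tray, outside 140 (x) x 150 (y) x 35 mm, walls and floor 4 mm. Origin: centre of its underside.
- spent1: Spent sintered filter disc, dark brown, 60 mm diameter, 10 mm thick, about 0.1 kg, at the start on the support plate under the cap. Origin: centre of its underside, z up.
- spent2: Spent disc like spent1, at the start on top of it. Origin: centre of its underside.
- fresh1: Fresh sintered filter disc, brass-coloured, 60 mm diameter, 10 mm thick, about 0.1 kg, lying on the bench. Origin: centre of its underside, z up. Two to four of the fresh discs are there.
- fresh2: Fresh sintered filter disc, brass-coloured, 60 mm diameter, 10 mm thick, about 0.1 kg, lying on the bench. Origin: centre of its underside, z up.
- fresh3: Fresh sintered filter disc, brass-coloured, 60 mm diameter, 10 mm thick, about 0.1 kg, lying on the bench. Origin: centre of its underside, z up.
- fresh4: Fresh sintered filter disc, brass-coloured, 60 mm diameter, 10 mm thick, about 0.1 kg, lying on the bench. Origin: centre of its underside, z up.
- spray_can: Blue and yellow spray can, upright, 54 mm diameter, 178 mm high; not to be disturbed. Origin: centre of its underside.
- cleaner: Orange cleaner bottle, upright, 70 mm diameter, 190 mm high; not to be disturbed. Origin: centre of its underside.
- hex_wrench: Steel wrench, 160 mm long along its x, lying flat; not to be disturbed. Origin: middle.
- chip_brush: Brush, 170 mm long along its x, lying flat; not to be disturbed. Origin: middle.
- gauge_case: Black case, 70 x 150 x 26 mm, lying flat; not to be disturbed. Origin: centre of its underside.
- dial_gauge: Dial gauge, 58 mm diameter, 16 mm high, its stem to 77 mm along its x; not to be disturbed. Origin: middle.
- swarf_cup: Steel cup, upright, 72 mm diameter, 70 mm high; not to be disturbed. Origin: centre of its underside.
Not all that is in view belongs to the job. Leave any orange look-alike of the cap alone. What is shaped like the fresh3 but purple is not meant.

How it is judged (in metres and radians):
On the way, in this order (a step that is already met when the one before it is completed fails the run):
1. the cap stands at its first stop, not pressed down (horizontal distance between cap_pointer and stop_mark below 0.008 m and z of cap in the frame of filter between 0.0575 and 0.0625 m), for 0.1 s.
2. the cap is pressed down at the stop (horizontal distance between cap_pointer and stop_mark below 0.015 m and z of cap in the frame of filter below 0.0555 m), for 0.05 s.
3. the cap is off and stands released on the green mat (x of cap in the frame of mat between -0.05 and 0.05 m and y of cap in the frame of mat between -0.05 and 0.05 m and height (world z) of cap between 0 and 0.008 m and angle between cap's own z axis and vertical below 0.1 rad and linear speed of cap below 0.03 m/s and contact force between the fingers and cap below 0.2 N), for 0.2 s.
4. every spent disc lies in the scrap tray (x of spent1 in the frame of scrap between -0.07 and 0.07 m and y of spent1 in the frame of scrap between -0.075 and 0.075 m and height (world z) of each of spent1, spent2 below 0.035 m and linear speed of each of spent1, spent2 below 0.03 m/s and x of spent2 in the frame of scrap between -0.07 and 0.07 m and y of spent2 in the frame of scrap between -0.075 and 0.075 m), for 0.2 s.
5. all fresh discs lie in a centred stack on the support plate (horizontal distance between each of fresh1, fresh2, fresh3, fresh4 and plate_top below 0.007 m and z of fresh1 in the frame of plate_top between -0.002 and 0.032 m and angle between each of fresh1, fresh2, fresh3, fresh4's own z axis and vertical below 0.08 rad and linear speed of each of fresh1, fresh2, fresh3, fresh4 below 0.03 m/s and z of fresh2 in the frame of plate_top between -0.002 and 0.032 m and z of fresh3 in the frame of plate_top between -0.002 and 0.032 m and z of fresh4 in the frame of plate_top between -0.002 and 0.032 m), for 0.2 s.
At the end, for the whole second after the job is handed in: The cap is locked on the filter head (its origin 56.5 to 62.5 mm above the bench, within 6 mm of the filter's axis, level), every spent disc lies in the scrap tray, and all fresh discs lie flat on one another on the support plate, each within 7 mm of its centre; all at rest (all of step 4 and all of step 5 and z of cap in the frame of filter between 0.0565 and 0.0625 m and horizontal distance between cap and filter below 0.006 m and angle between cap's own z axis and vertical below 0.06 rad and linear speed of cap below 0.02 m/s); the robot touches nothing.
It fails at once if a bystander is pushed more than 40 mm or tipped over (distance of any of spray_can, cleaner, hex_wrench, chip_brush, gauge_case, dial_gauge, swarf_cup from where it was at the start of the episode above 0.04 m or angle between any of spray_can, cleaner, hex_wrench, chip_brush, gauge_case, dial_gauge, swarf_cup's own z axis and vertical above 0.6 rad).
Of fresh1, fresh2, fresh3, fresh4 only 2 to 4 are there at a start; the rules pass over those that are not, and their reading is None.
At some moment in a run one of cap may be knocked a few centimetres aside while the robot is not near it.
It also fails if it takes over 192 s, if anything falls off the work surface, if the arm or the gripper's body presses on something with over 40 N, if the wrist force passes 120 N, or if a joint passes its speed limit or range.

ROBOT

A 6-joint arm with a two-finger parallel gripper is mounted at the origin on the work surface. World frame = base frame: x ahead of the robot, y to its left, z up, the work surface at z = 0. Lengths are in m, angles in degrees, forces in N, time in s.
With the tool pointing down it reaches from about 0.4 to 0.825 m from the base axis. Payload 7 kg.
Tool frame: the origin (TCP) lies at the very end of the fingers, on their centre line; the grasp point (between the pads) lies 19 mm behind it; z points along the fingers, y is the line along which they close (so a half turn about z gives the same grasp; the last joint's range is limited). The gripper opens to 88 mm and grips with 3 to 60 N. Pads are 19 mm wide; open, the fingers measure 130 mm over their backs; the gripper's body (78 mm by 193 mm) begins 47 mm behind the grasp point.
Start: joints at [88.127, 20.546, 0.682, 0, -70.136, -16.507], TCP at [0.213, 0.641, 0.227] pointing down, gripper open.
Joint ranges: [-176.03, 176.03], [-82.01, 121.73], [-58.28, 71.71], [-173.87, 95.51], [-174.79, -0.11], [-173.66, 173.66]. Speed limits (degrees/s): [136.94, 136.94, 172.46, 180, 180, 180].

INTERFACE

Orientations are given as [roll, pitch, yaw] about the fixed x, y, z axes, in that order (R = Rz(yaw) Ry(pitch) Rx(roll)).
In Python, from plant import get_obs, snapshot, camera_params, close_job, boxes_of, cut_out, landmark_of gives the robot as it stands.
- The arm moves only by the shell command python3 -m inch 'ROWS' [OPENING]. ROWS is text: rows parted by semicolons, each of 6 numbers parted by spaces: the shift along the tool's x, y, z in units of 30 cm (1.0 is 30 cm), then the turn, a rotation vector about the tool's x, y, z in units of pi rad (1.0 is pi rad). A call has 1 to 10 rows; each row is the pose to reach, as a shift and turn from the pose commanded when the call began, along the tool's axes at that moment, turning the shorter way round; what a row does not reach only later rows make up. A row lasts 1/12 s, in which the tool goes at most 41.7 mm and 7.16 degrees, less where a joint would pass 70% of its speed; a pose out of reach is approached as far as the arm can. A call with a number of a shift or a turn outside -1 to 1 is refused whole. A call with a gripper value outside its range is refused whole. OPENING is the closure, from -1 (fully open) to 1 (shut), set as the call begins (- or left out, the last holds). The fingers move at their own pace and stop on an object; the grip force is fixed at half the most. Time passes only in rows, so rows that repeat a pose let the fingers close. It gives the time, the measured TCP pose, the force, the opening and the grip force at its end, in the units of the state.
- get_obs(): the state, without advancing time (a new reading comes with each control period).
- snapshot(name): name is "scene" or "top" or "wrist"; returns the picture (420x560x3 uint8, red, green, blue); there is no depth.
- camera_params(name): a dict with "mtx" (3x3 intrinsics, pixels), "k1" (the pictures are not rectified: a ray, as slopes to the right and down, at radius r is drawn at 1 + k1 r^2 times it, then the intrinsics apply), "rvec" (rotation vector, rad) and "tvec" (3), from world to camera coordinates, as OpenCV has them. Camera axes: x right, y down, z forward; pixel columns grow to the right and rows downward; lengths in m; the calibration is good to about 2 mm. A picture is of the moment at which its call begins: read the wrist's pose just before it. camera_params takes no time and is no camera call; for the wrist camera it gives the pose at the moment of the call.
- close_job(): hands the job in; it is judged then, once.
Trained networks look in the newest picture that a camera, given by its name, has taken for a name from the list of things; names that differ only in an ending like _2 or _b are one class to them, and where a whole thing is asked for, a point or a joint stands for the part that bears it (a point fixed in the world has none). Each returns a list of dicts, best first, with "p" (0 to 1); they miss things now and then, are a little off and sometimes report something else, mostly with a low value. They report only what shows in the picture. A call takes as long as a camera call. They do not tell look-alikes from the thing itself.
- boxes_of(camera, thing): "rect" ([left, top, width, height] in pixels, round what is visible of it).
- cut_out(camera, thing): "pixels" (420x560 bool, what is visible of it) and "rect" ([left, top, width, height] in pixels, round what is visible of it).
- landmark_of(camera, thing): "uv" ([column, row] in pixels: a listed point, or the origin of a listed thing).
The state is a dict: "clock": time; "joint_pos": joint angles; "qvel": joint speeds; "tau": joint torques, N m; "tool_pos": TCP position; "orientation": TCP orientation; "force": force on the tool from outside, world axes, zero at the start; "moment": the same for the moment, N m; "opening": finger opening in m; "gripper_force": force on a finger pad.
Only numpy, scipy, OpenCV 4.12 (cv2) and the standard library are available. Lean on these libraries where they do the work, as an engineer would, in place of code of your own. Each camera call takes 0.05 s, during which the arm holds its last target. There are 200 camera calls.

## Working session

There is one attempt and no reset: what is moved stays moved. The work goes in short steps, Python scripts to look and compute and a shell command to move; the robot and the scene stay as the last step left them, time stands still between calls to the robot, and variables do not carry over. Pictures are saved under pics/ and viewed, at most 14 in all, crops included, and the job is handed in when it is done.

```bash
ls; mkdir -p pics
python3 - <<'E'
from plant import *
import cv2,numpy as np
print(get_obs())
for c in("scene","top"):
    im=snapshot(c); cv2.imwrite(f"pics/{c}0.png",im[:,:,::-1])
    print(c,camera_params(c))
    for t in("filter","cap","mat","scrap","fresh1","cap_pointer","open_mark","stop_mark","cap_grip","plate_top"):
        r=landmark_of(c,t); print(t,[(np.round(d["uv"]).tolist(),round(d["p"],2)) for d in r[:6]])
E
```

```text
pics
{'clock': 0.0, 'joint_pos': array([ 8.81266672e+01,  2.05917017e+01,  6.33268701e-01, -2.06746067e-02,
       -7.01353628e+01, -1.65058675e+01]), 'qvel': array([ 0.05056003, -0.07348107, -0.05187675, -0.03941313,  0.01259695,
        0.01231802]), 'tau': array([-1.12643229e-03, -5.82722211e+01,  2.93062431e+01,  6.99694186e+00,
        7.00664241e-03, -1.47305182e-04]), 'tool_pos': array([0.21270988, 0.64008892, 0.2256141 ]), 'orientation': array([ 1.79904547e+02, -8.01691303e-03, -1.83862348e+01]), 'force': array([-0.32859251,  0.37599582, -0.97457648]), 'moment': array([-0.025774  ,  0.01860662, -0.00440646]), 'gripper_force': 0.0, 'opening': 0.08751413224481552}
scene {'mtx': array([[384.75018765,   0.        , 280.05636414],
       [  0.        , 384.75018765, 210.03278055],
       [  0.        ,   0.        ,   1.        ]]), 'k1': -0.09634884054985722, 'rvec': array([ 1.21845692,  2.33494694, -0.94820656]), 'tvec': array([ 0.33092597, -0.22231346,  1.42656249])}
filter [([293.0, 226.0], 0.96)]
cap [([278.0, 169.0], 0.84), ([298.0, 218.0], 0.71)]
mat [([233.0, 191.0], 0.56)
[... 517 characters left out ...]
4],
       [  0.        , 425.03036719, 212.39140316],
       [  0.        ,   0.        ,   1.        ]]), 'k1': -0.015429936711103806, 'rvec': array([ 2.12104283, -2.09231201,  0.2214671 ]), 'tvec': array([-0.03060399,  0.55208092,  1.14415102])}
filter [([277.0, 240.0], 0.6)]
cap [([338.0, 305.0], 0.94), ([276.0, 241.0], 0.61), ([298.0, 238.0], 0.52)]
mat [([368.0, 247.0], 0.89)]
scrap [([177.0, 254.0], 0.91), ([242.0, 185.0], 0.57)]
fresh1 [([348.0, 165.0], 0.82), ([350.0, 198.0], 0.72), ([241.0, 186.0], 0.72), ([296.0, 186.0], 0.66)]
cap_pointer [([326.0, 321.0], 0.68)]
open_mark []
stop_mark [([291.0, 225.0], 0.64)]
cap_grip [([277.0, 233.0], 0.97), ([132.0, 256.0], 0.18)]
plate_top []
```

Run:
```python
import cv2
for c,(x,y,w,h) in(("scene",(130,110,340,240)),("top",(110,100,300,225))):
    im=cv2.imread(f"pics/{c}0.png")[y:y+h,x:x+w]
    cv2.imwrite(f"pics/{c}0c.png",cv2.resize(im,(800,int(800*h/w)),interpolation=2))
```

```text
(no output)
```

View pics/scene0c.png

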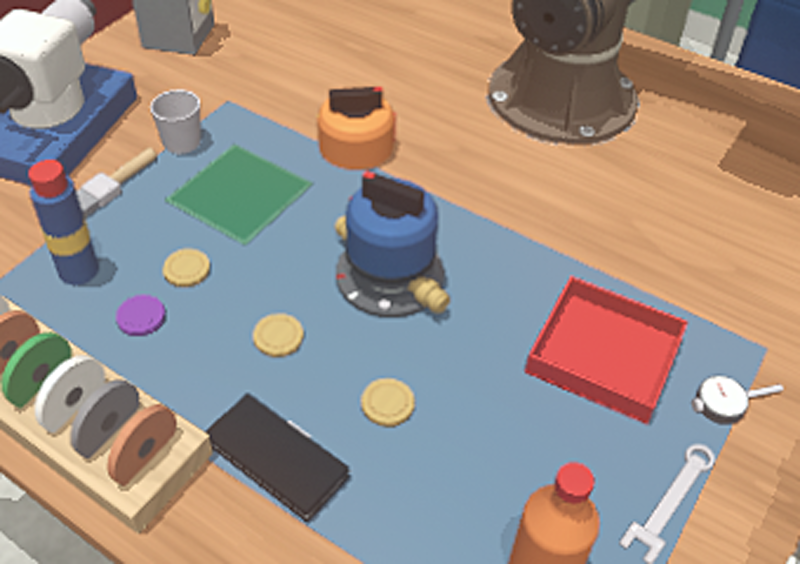

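View pics/top0c.png

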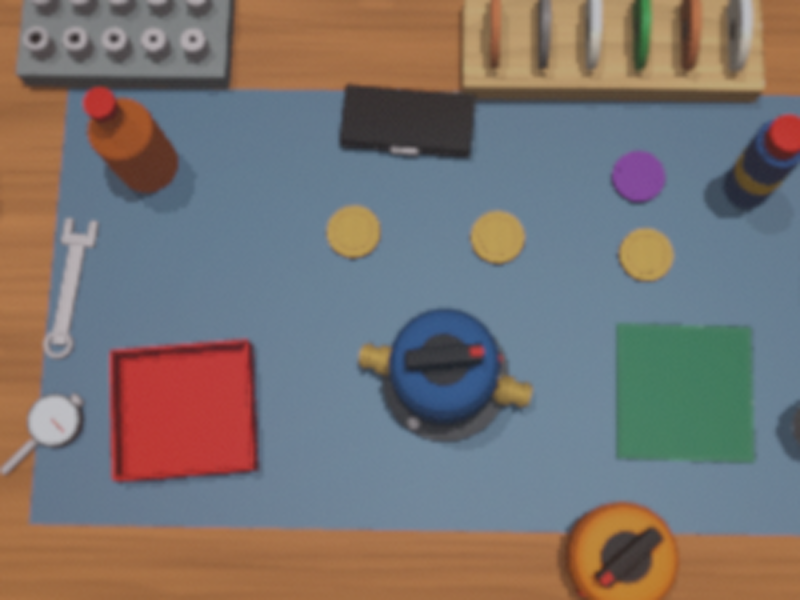

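```bash
cat > h.py <<'E'
from plant import *
import cv2,numpy as np
from scipy.spatial.transform import Rotation as Rt
CP={}
def cam(c):
    if c=="wrist": return camera_params(c)
    if c not in CP: CP[c]=camera_params(c)
    return CP[c]
def ray(p,uv):
    "origin, world direction of pixel"
    K=p["mtx"]; x,y=(uv[0]-K[0,2])/K[0,0],(uv[1]-K[1,2])/K[1,1]
    x,y=cv2.undistortPoints(np.array([[[float(uv[0]),float(uv[1])]]]),K,np.array([p["k1"],0,0,0,0.]))[0,0]
    R=cv2.Rodrigues(p["rvec"])[0]; return -R.T@p["tvec"],R.T@np.array([x,y,1])
def at(p,uv,z):
    o,d=ray(p,uv); return o+d*(z-o[2])/d[2]
def tri(l):
    A=np.zeros((3,3));b=np.zeros(3);L=[]
    for p,uv in l:
        o,d=ray(p,uv);d=d/np.linalg.norm(d);M=np.eye(3)-np.outer(d,d);A+=M;b+=M@o;L.append((o,d))
    x=np.linalg.solve(A,b)
    return x,max(np.linalg.norm(np.cross(x-o,d)) for o,d in L)
def proj(p,X):
    return cv2.projectPoints(np.atleast_2d(np.array(X,float)),p["rvec"],p["tvec"],p["mtx"],np.array([p["k1"],0,0,0,0.]))[0][:,0]
def snap(c,name=None):
    p=camera_params(c); im=snapshot(c)
    if name: cv2.imwrite(f"pics/{name}.png",im[:,:,::-1])
    return p,im
def plan(*targets):
    "targets [x,y,z,yaw] tool down: shift/turn in move units from the present measured pose, each relative to previous"
    o=get_obs(); P=np.array(o["tool_pos"]); R=Rt.from_euler("xyz",o["orientation"],degrees=True)
    for t in targets:
        Q=Rt.from_euler("xyz",[180,0,t[3]],degrees=True)
        s=R.inv().apply(np.array(t[:3])-P)/.3; w=(R.inv()*Q).as_rotvec()/np.pi
        n=max(np.linalg.norm(s)*300/41.7,np.linalg.norm(w)*180/7.16)
        print(" ".join(f"{v:.4f}" for v in [*s,*w]),f"rows>={n:.1f}")
        P=np.array(t[:3],float);R=Q
def show():
    o=get_obs();print(round(o["clock"],2),np.round(o["tool_pos"],4),np.round(o["orientation"],2),"j",np.round(o["joint_pos"],1),"F",np.round(o["force"],1),"op",round(o["opening"],4),round(o["gripper_force"],1))
E
python3 - <<'E'
from h import *
S,T=cam("scene"),cam("top")
f=lambda x,y,c:(130+x*.425,110+y*.425) if c=="s" else (110+x*.375,100+y*.375)
print("foot marks z12: scene",[at(S,f(x,y,"s"),.012)[:2].round(3).tolist() for x,y in((340,276),(352,295),(385,303))],"top",[at(T,f(x,y,"t"),.012)[:2].round(3).tolist() for x,y in((500,357),(413,423))])
print("stubs",at(T,f(375,358,"t"),.03),at(T,f(515,390,"t"),.03))
for n,a,b in(("d1",(187,267),(647,254)),("d2",(279,334),(498,237)),("d3",(388,401),(354,231)),("handle_red",(370,177),(477,351)),("handle_end",(423,190),(407,357)),("scr",(607,348),(183,410)),("mat",(240,193),(684,392))):
    x,e=tri([(S,f(*a,"s")),(T,f(*b,"t"))]); print(n,x.round(4),round(e,4))
for t in("fresh1","cap","spray_can","filter","mat","scrap"):
    snapshot("top")
    print(t,[(d["rect"],round(d["p"],2)) for d in boxes_of("top",t)])
plan([.5,0,.3,-84])
E
```

```text
foot marks z12: scene [[0.519, -0.06], [0.536, -0.03], [0.524, 0.011]] top [[0.499, -0.076], [0.426, 0.017]]
stubs [0.49348541 0.05871309 0.03      ] [ 0.46087652 -0.09201428  0.03      ]
d1 [ 0.6171 -0.2378  0.0072] 0.0031
d2 [ 0.6348 -0.0714  0.0076] 0.0027
d3 [0.6399 0.09   0.0081] 0.0023
handle_red [ 0.4791 -0.0463  0.1595] 0.0028
handle_end [0.4709 0.0208 0.168 ] 0.0031
scr [0.4356 0.2666 0.0162] 0.0012
mat [ 0.464  -0.2769 -0.0013] 0.0025
fresh1 [([284.0, 177.8, 24.1, 22.3], 0.87), ([340.5, 185.5, 23.2, 21.6], 0.87), ([338.8, 154.9, 18.6, 23.6], 0.64), ([243.7, 229.2, 67.5, 38.8], 0.63), ([234.7, 174.3, 17.9, 20.9], 0.56)]
cap [([254.8, 216.7, 42.8, 38.1], 0.87), ([320.0, 287.8, 43.3, 41.7], 0.84), ([339.0, 187.4, 24.1, 21.0], 0.58)]
spray_can [([385.7, 142.6, 30.3, 36.6], 0.7), ([125.9, 186.6, 22.5, 52.4], 0.44)]
filter [([246.6, 231.8, 60.4, 33.4], 0.63), ([253.8, 216.8, 44.2, 40.7], 0.16)]
mat []
scrap [([150.6, 225.4, 58.6, 60.2], 0.88), ([233.7, 175.8, 18.3, 22.9], 0.69)]
1.5815 1.7244 -0.2447 0.0000 -0.0000 0.3646 rows>=16.9
```

```bash
python3 -m inch '.8 .86 -.12 0 0 0;.8 .86 -.12 0 0 0;.8 .86 -.12 0 0 0;.8 .86 -.12 0 0 0;.8 .86 -.12 0 0 0;.8 .86 -.12 0 0 0;.8 .86 -.12 0 0 0;.8 .86 -.12 0 0 0;.8 .86 -.12 0 0 0;.8 .86 -.12 0 0 0' -1
python3 -m inch '.78 .86 -.12 0 0 .36;.78 .86 -.12 0 0 .36;.78 .86 -.12 0 0 .36;.78 .86 -.12 0 0 .36;.78 .86 -.12 0 0 .36;.78 .86 -.12 0 0 .36;.78 .86 -.12 0 0 .36;.78 .86 -.12 0 0 .36;.78 .86 -.12 0 0 .36;.78 .86 -.12 0 0 .36'
python3 - <<'E'
from h import *
show(); p,im=snap("wrist","w1"); show()
o,d=ray(p,(280,210)); print("cam",o,d)
for t in("cap_grip","cap_pointer","cap","filter","fresh1"): print(t,[(np.round(d["uv"]).tolist(),round(d["p"],2)) for d in landmark_of("wrist",t)])
E
```

```text
clock: 2.53
tool_pos: [0.3604, 0.3168, 0.2638]
orientation: [-179.9, -0.0, -18.5]
force: [-0.2, -0.6, -0.2]
opening: 0.0878
gripper_force: 0.0
clock: 3.37
tool_pos: [0.5012, -0.0014, 0.2987]
orientation: [-180.0, -0.0, -83.8]
force: [0.5, 0.3, 0.0]
opening: 0.0874
gripper_force: 0.0
3.37 [ 0.5012 -0.0014  0.2987] [-1.800e+02 -4.000e-02 -8.382e+01] j [ 22.4   1.5 -13.9   0.  -74.5 -16.2] F [0.5 0.3 0. ] op 0.0874 0.0
3.42 [ 5.006e-01 -1.000e-04  2.984e-01] [ 1.7999e+02 -1.0000e-02 -8.3470e+01] j [ 22.5   1.5 -14.    0.  -74.5 -16. ] F [ 0.2  1.2 -0.3] op 0.0878 0.0
cam [ 0.51074693 -0.08320793  0.4565502 ] [-0.0334059   0.30378217 -0.95217998]
cap_grip [([308.0, 185.0], 0.92), ([513.0, 16.0], 0.72)]
cap_pointer [([304.0, 122.0], 0.96), ([479.0, 67.0], 0.68)]
cap [([463.0, 31.0], 0.91), ([302.0, 167.0], 0.55)]
filter []
fresh1 [([189.0, 107.0], 0.84), ([185.0, 222.0], 0.62)]
```

View pics/w1.png

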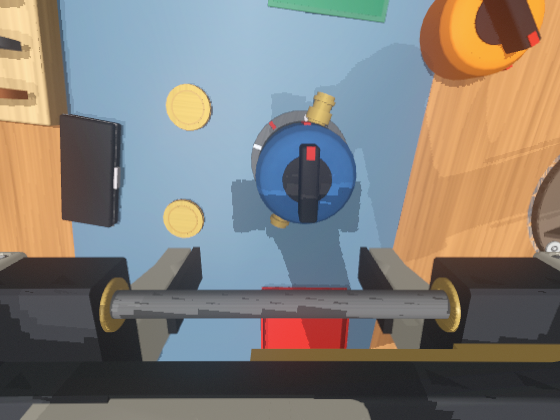

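Run:
```python
from h import *
show(); p=cam("wrist"); T=cam("top"); im=cv2.imread("pics/w1.png")
# handle: dark pixels + red end within cap region
sub=im[135:225,285:335].astype(int)
m=((sub.max(2)<45)|((sub[:,:,2]>120)&(sub[:,:,0]<90))).astype(np.uint8)
for r in range(0,90,5): print("".join("#" if v else "." for v in m[r]))
print("top grip",at(T,(277,233),.162), "wrist grip lm z151", at(p,(308,185),.151))
print("tri grip", tri([(T,(277,233)),(p,(308,185))]))
print("red end",at(p,(311,148),.162),"other",at(p,(309,221),.162))
print("red mark",at(p,(273,125),.012),"white",at(p,(257,147),.012))
print("stubs", at(p,(322,95),.03),at(p,(279,222),.03))
for t in("cap","filter"):
    for d in cut_out("wrist",t)[:2]: print(t,d["rect"],d["p"])
```

```text
3.67 [0.4997 0.0024 0.2986] [-1.7999e+02  1.0000e-02 -8.3030e+01] j [ 22.8   1.4 -14.1  -0.  -74.5 -15.9] F [0.8 0.1 0.1] op 0.0875 0.0
..................................................
..................................................
..................................................
.....................##########...................
.....................##########...................
.......................#######....................
..................................................
..................................................
..................................................
..................................................
..................................................
..................................................
..................................................
..................................................
..................................................
..................................................
..................................................
..................................................
top grip [ 0.47613926 -0.01835375  0.162     ] wrist grip lm z151 [ 0.47385712 -0.0112734   0.151     ]
tri grip (array([ 0.47544916, -0.01721247,  0.17185228]), np.float64(0.001560144279389216))
red end [ 0.47764633 -0.04876909  0.162     ] other [0.46873064 0.02243025 0.162     ]
red mark [ 0.51722581 -0.0575278   0.012     ] white [ 0.53596208 -0.02530823  0.012     ]
stubs [ 0.45919505 -0.10273765  0.03      ] [0.49272722 0.07491923 0.03      ]
cap [256.5, 121.2, 99.8, 104.0] 0.62
cap [421.8, 0.0, 124.7, 81.9] 0.56
filter [252.3, 91.6, 91.8, 137.2] 0.78
```

```bash
python3 -m inch '0 0 0 0 0 0;0 0 0 0 0 0;0 0 0 0 0 0;0 0 0 0 0 0;0 0 0 0 0 0'
cat >> h.py <<'E'
def handle(im,box,hue="dark"):
    "mask of the dark handle + red end in box (l,t,r,b); returns minAreaRect of biggest blob"
    l,t,r,b=box; s=im[t:b,l:r]; h=cv2.cvtColor(s,cv2.COLOR_RGB2HSV)
    red=((h[:,:,0]<8)|(h[:,:,0]>172))&(h[:,:,1]>150)&(h[:,:,2]>90)
    return s,h,red
E
python3 - <<'E'
from h import *
show(); p,im=snap("wrist","w2"); np.save("w2.npy",p,allow_pickle=True)
show()
c=im[80:240,230:380]; cv2.imwrite("pics/w2c.png",cv2.resize(c[:,:,::-1],(750,800),interpolation=cv2.INTER_CUBIC)[:600] if 0 else cv2.resize(c[:,:,::-1],(562,600),interpolation=cv2.INTER_CUBIC))
plan([.475,-.016,.26,-84])
E
```

```text
clock: 4.18
tool_pos: [0.4999, 0.0015, 0.2986]
orientation: [-180.0, 0.0, -83.2]
force: [-0.4, -0.2, 0.3]
opening: 0.0875
gripper_force: 0.0
4.18 [0.4999 0.0015 0.2986] [-180.      0.    -83.17] j [ 22.7   1.4 -14.   -0.  -74.5 -15.9] F [-0.4 -0.2  0.3] op 0.0875 0.0
4.23 [0.4999 0.0014 0.2985] [180.    -0.   -83.18] j [ 22.7   1.4 -14.   -0.  -74.5 -15.9] F [0.5 0.3 0. ] op 0.0873 0.0
0.0478 0.0894 0.1285 0.0000 -0.0000 0.0046 rows>=1.2
```

View pics/w2c.png

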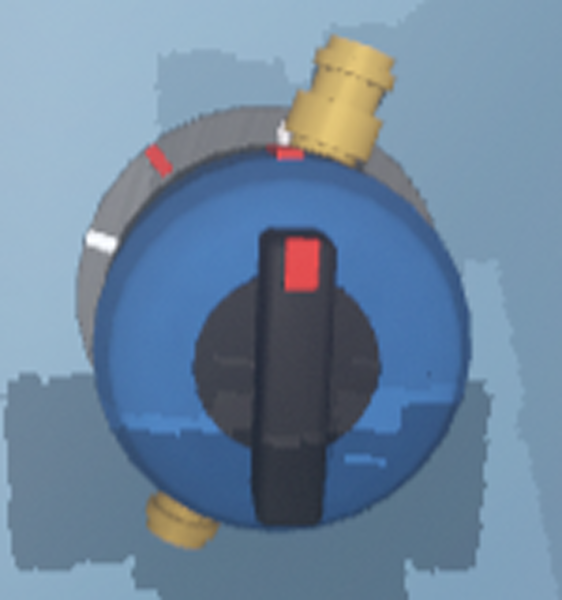

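```bash
python3 - <<'E'
from h import *
p=np.load("w2.npy",allow_pickle=True).item()
q=lambda x,y,z:at(p,(230+x/3.75,80+y/3.75),z)[:2]
a,b=q(300,238,.162),q(289,522,.162); print("handle",a,b,"mid",(a+b)/2,np.degrees(np.arctan2(*(a-b)[::-1])),np.hypot(*(a-b)))
P=q(290,153,.063);print("ptr",P)
r,w=q(159,160,.012),q(100,242,.012);print("red,white",r,w)
s1,s2=q(356,60,.03),q(180,535,.03);print("stubs",s1,s2,(s1+s2)/2)
for x in("w",):
  for c in((.475,-.016),(a+b)/2):
    A=lambda v:np.degrees(np.arctan2(v[1]-c[1],v[0]-c[0])).round(1)
    print(c,"ptr",A(P),np.hypot(*(P-c)),"red",A(r),np.hypot(*(r-c)),"white",A(w),np.hypot(*(w-c)))
E
python3 -m inch '.05 .09 .13 0 0 .005;.05 .09 .13 0 0 .005;.05 .09 .13 0 0 .005;.05 .09 .13 0 0 .005;.05 .09 .13 0 0 .005'
python3 - <<'E'
from h import *
show()
E
```

```text
handle [ 0.47926868 -0.05359333] [0.47118682 0.01995208] mid [ 0.47522775 -0.01682063] -83.7289678468703 0.07398812844064571
ptr [ 0.47596722 -0.07080171]
red,white [ 0.51844416 -0.06146038] [ 0.53689379 -0.02965027]
stubs [ 0.45522978 -0.10281958] [0.49443456 0.07519242] [ 0.47483217 -0.01381358]
(0.475, -0.016) ptr -89.0 0.05481024128257096 red -46.3 0.06288116681791563 white -12.4 0.06338115508257162
[ 0.47522775 -0.01682063] ptr -89.2 0.053986145535066386 red -45.9 0.06213184098798361 white -11.8 0.06298650561139268
clock: 4.65
tool_pos: [0.4761, -0.0164, 0.2607]
orientation: [-179.9, -0.0, -84.1]
force: [1.3, -0.0, 0.0]
opening: 0.0875
gripper_force: 0.0
4.65 [ 0.4761 -0.0164  0.2607] [-1.7989e+02 -1.0000e-02 -8.4070e+01] j [ 21.8   0.1 -20.3   0.  -69.5 -15.9] F [ 1.3 -0.   0. ] op 0.0875 0.0
```

```bash
python3 -m inch '0 .003 .2 0 0 0;0 .003 .4 0 0 0;0 .003 .4 0 0 0;0 .003 .4 0 0 0;0 .003 .4 0 0 0;0 .003 .4 0 0 0'
python3 -m inch '0 0 0 0 0 0;0 0 0 0 0 0;0 0 0 0 0 0;0 0 0 0 0 0;0 0 0 0 0 0;0 0 0 0 0 0;0 0 0 0 0 0;0 0 0 0 0 0' 1
python3 -c "from h import *;show();print(get_obs()['moment'])"
```

```text
clock: 5.15
tool_pos: [0.4762, -0.0163, 0.1419]
orientation: [-179.8, -0.0, -84.0]
force: [-0.2, 0.5, 0.1]
opening: 0.0875
gripper_force: 0.0
clock: 5.82
tool_pos: [0.474, -0.0168, 0.1396]
orientation: [180.0, -0.0, -84.1]
force: [0.6, 0.2, 0.6]
opening: 0.0401
gripper_force: 0.0
5.82 [ 0.474  -0.0168  0.1396] [179.99  -0.   -84.08] j [ 21.8   6.1 -31.    0.  -52.9 -15.9] F [0.6 0.2 0.6] op 0.0401 0.0
[ 0.09587829 -0.02893143  0.01502021]
```

```bash
python3 -m inch '0 0 0 0 0 0;0 0 0 0 0 0;0 0 0 0 0 0;0 0 0 0 0 0;0 0 0 0 0 0;0 0 0 0 0 0'
python3 -c "from h import *;show();print(get_obs()['moment'])"
```

```text
clock: 6.32
tool_pos: [0.4742, -0.0168, 0.1395]
orientation: [-180.0, -0.0, -84.1]
force: [1.3, 0.5, -0.6]
opening: 0.0178
gripper_force: 30.0
6.32 [ 0.4742 -0.0168  0.1395] [-179.99   -0.    -84.08] j [ 21.8   6.1 -31.    0.  -52.9 -15.9] F [ 1.3  0.5 -0.6] op 0.0178 30.0
[-0.07216186 -0.5115764  -0.02844193]
```

```bash
python3 -m inch '0 0 0 0 0 -.03;0 0 0 0 0 -.06;0 0 0 0 0 -.09;0 0 0 0 0 -.12;0 0 0 0 0 -.15;0 0 0 0 0 -.18;0 0 0 0 0 -.2;0 0 0 0 0 -.21;0 0 0 0 0 -.21;0 0 0 0 0 -.21'
python3 -c "from h import *;show();print(get_obs()['moment']);p,im=snap('wrist','w3')"
```

```text
clock: 7.15
tool_pos: [0.4744, -0.0168, 0.1395]
orientation: [-180.0, -0.0, -46.4]
force: [4.0, -1.9, -3.8]
opening: 0.0175
gripper_force: 30.2
7.15 [ 0.4744 -0.0168  0.1395] [-1.7997e+02 -2.0000e-02 -4.6380e+01] j [ 21.8   6.1 -31.    0.  -52.9  21.8] F [ 4.  -1.9 -3.8] op 0.0175 30.2
[-0.79281448 -1.59076298 -0.60121373]
```

View pics/w3.png

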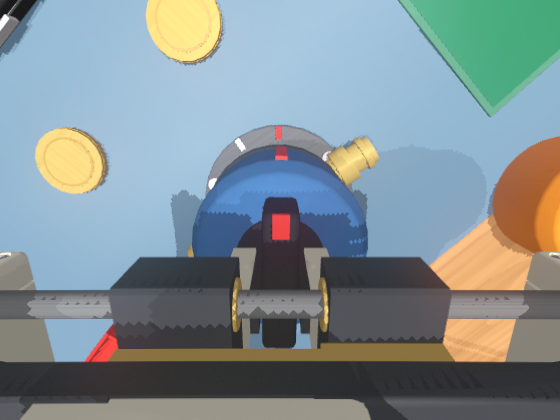

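```bash
python3 -m inch '0 0 0 0 0 -.213;0 0 0 0 0 -.213;0 0 .007 0 0 -.003;0 0 .014 0 0 -.003;0 0 .02 0 0 -.003;0 0 .026 0 0 -.003;0 0 .029 0 0 -.003;0 0 .029 0 0 -.003;0 0 .029 0 0 -.003;0 0 .029 0 0 -.003' 
python3 -c "from h import *;show();print(get_obs()['moment'])"
```

```text
clock: 8.03
tool_pos: [0.4751, -0.0167, 0.1326]
orientation: [-179.9, -0.1, -45.8]
force: [-1.5, -1.4, 11.5]
opening: 0.0182
gripper_force: 30.0
8.03 [ 0.4751 -0.0167  0.1326] [-1.799e+02 -1.000e-01 -4.575e+01] j [ 21.8   6.6 -31.5   0.1 -51.8  22.4] F [-1.5 -1.4 11.5] op 0.0182 30.0
[-0.16194487  0.56259565 -0.35999875]
```

```bash
python3 -m inch '0 0 .004 0 0 0;0 0 .004 0 0 -.03;0 0 .004 0 0 -.06;0 0 .004 0 0 -.09;0 0 .004 0 0 -.12;0 0 .004 0 0 -.15;0 0 .004 0 0 -.175;0 0 .004 0 0 -.185;0 0 .004 0 0 -.185;0 0 .004 0 0 -.185' 
python3 -c "from h import *;show();print(get_obs()['moment']);p,im=snap('wrist','w4')"
```

```text
clock: 8.87
tool_pos: [0.476, -0.0164, 0.1318]
orientation: [-179.9, -0.2, -12.4]
force: [-0.5, 0.1, 11.5]
opening: 0.0181
gripper_force: 30.0
8.87 [ 0.476  -0.0164  0.1318] [-179.92   -0.23  -12.42] j [ 21.8   6.7 -31.5   0.1 -51.6  55.7] F [-0.5  0.1 11.5] op 0.0181 30.0
[ 0.08301295 -0.0356243  -0.2548859 ]
```

View pics/w4.png

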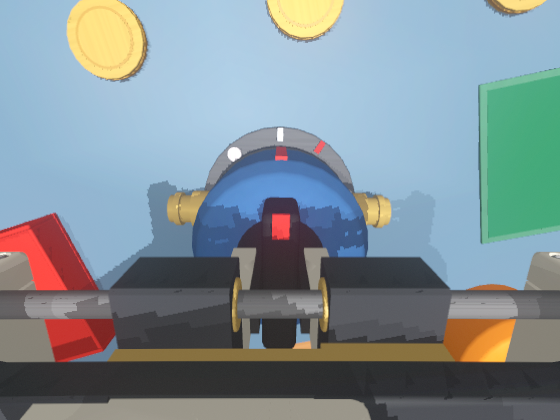

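```bash
python3 -m inch '0 0 -.04 0 0 0;0 0 -.08 0 0 0;0 0 -.14 0 0 0;0 0 -.21 0 0 0;0 0 -.28 0 0 0;0 0 -.35 0 0 0;0 0 -.38 0 0 0;0 0 -.38 0 0 0;0 0 -.38 0 0 0'
python3 - <<'E'
from h import *
show();S,T=cam("scene"),cam("top")
# mat centre: green mask corners in scene & top
for c in("scene","top"):
    p,im=snap(c); h=cv2.cvtColor(im,cv2.COLOR_RGB2HSV)
    m=((h[:,:,0]>60)&(h[:,:,0]<90)&(h[:,:,1]>80)).astype(np.uint8)
    cs=cv2.findContours(m,0,2)[0]; k=max(cs,key=cv2.contourArea); q=cv2.approxPolyDP(cv2.convexHull(k),8,True)[:,0]
    W=np.array([at(p,x,.003)[:2] for x in q]); print(c,cv2.contourArea(k),W.round(3).tolist(),W.mean(0))
plan([.464,-.277,.237,-12.4])
E
```

```text
clock: 9.67
tool_pos: [0.4734, -0.0166, 0.2429]
orientation: [-180.0, 0.1, -12.5]
force: [-0.3, -0.2, -3.6]
opening: 0.0179
gripper_force: 29.9
9.67 [ 0.4734 -0.0166  0.2429] [-1.7998e+02  6.0000e-02 -1.2470e+01] j [ 21.8   0.6 -22.2  -0.1 -67.3  55.7] F [-0.3 -0.2 -3.6] op 0.0179 29.9
scene 2214.5 [[-1.203, -1.37], [-0.471, -0.846], [-0.379, -1.11], [-0.97, -1.754]] [-0.75565631 -1.26999429]
top 2400.0 [[0.537, -0.35], [0.393, -0.347], [0.397, -0.206], [0.538, -0.208]] [ 0.46635855 -0.27749103]
0.1579 0.8531 0.0169 0.0003 0.0009 -0.0003 rows>=6.2
```

```bash
python3 -m inch '.165 .853 0 0 0 0;.165 .853 0 0 0 0;.165 .853 0 0 0 0;.165 .853 0 0 0 0;.165 .853 0 0 0 0;.165 .853 0 0 0 0;.165 .853 0 0 0 0;.165 .853 0 0 0 0;.165 .853 0 0 0 0;.165 .853 0 0 0 0' 
python3 -m inch '0 0 .1 0 0 0;0 0 .2 0 0 0;0 0 .3 0 0 0;0 0 .4 0 0 0;0 0 .48 0 0 0;0 0 .5 0 0 0;0 0 .51 0 0 0;0 0 .52 0 0 0;0 0 .52 0 0 0' 
python3 -c "from h import *;show()"
```

```text
clock: 10.6
tool_pos: [0.4668, -0.2768, 0.2425]
orientation: [-180.0, 0.1, -12.5]
force: [0.6, 0.7, -3.3]
opening: 0.0182
gripper_force: 30.0
clock: 11.35
tool_pos: [0.4683, -0.2771, 0.0887]
orientation: [180.0, -0.1, -12.4]
force: [0.0, -0.9, -2.2]
opening: 0.0178
gripper_force: 30.0
11.35 [ 0.4683 -0.2771  0.0887] [ 1.7999e+02 -1.0000e-01 -1.2380e+01] j [-10.   15.9 -26.2   0.  -47.8  87.6] F [ 0.  -0.9 -2.2] op 0.0178 30.0
```

Inch down to contact.

```bash
python3 -m inch '0 0 .004 0 0 0;0 0 .008 0 0 0;0 0 .012 0 0 0;0 0 .012 0 0 0'
python3 -m inch '0 0 .003 0 0 0;0 0 .006 0 0 0;0 0 .006 0 0 0'; python3 -m inch '0 0 .003 0 0 0;0 0 .005 0 0 0;0 0 .005 0 0 0'
```

```text
clock: 11.68
tool_pos: [0.4674, -0.2774, 0.0844]
orientation: [-180.0, -0.0, -12.4]
force: [0.5, -0.3, -2.9]
opening: 0.0179
gripper_force: 30.0
clock: 11.93
tool_pos: [0.4673, -0.2775, 0.0826]
orientation: [180.0, -0.0, -12.4]
force: [-1.1, 0.6, 1.0]
opening: 0.0181
gripper_force: 30.0
clock: 12.18
tool_pos: [0.4671, -0.2775, 0.0824]
orientation: [180.0, -0.0, -12.4]
force: [-6.0, 4.8, 16.3]
opening: 0.018
gripper_force: 30.0
```

```bash
python3 -m inch '0 0 -.005 0 0 0;0 0 -.005 0 0 0;0 0 -.005 0 0 0;0 0 -.005 0 0 0;0 0 -.005 0 0 0;0 0 -.005 0 0 0;0 0 -.005 0 0 0;0 0 -.005 0 0 0' -1
python3 -m inch '0 0 -.1 0 0 0;0 0 -.2 0 0 0;0 0 -.3 0 0 0;0 0 -.42 0 0 0;0 0 -.55 0 0 0;0 0 -.55 0 0 0;0 0 -.55 0 0 0'
python3 - <<'E'
from h import *
show(); plan([.5,-.02,.25,-84]); plan([.43,-.02,.25,-12.4])
p,im=snap("top","top1"); cv2.imwrite("pics/top1c.png",cv2.resize(im[180:300,220:420,::-1],(800,480),interpolation=cv2.INTER_CUBIC))
E
```

```text
clock: 12.85
tool_pos: [0.4673, -0.2773, 0.0821]
orientation: [180.0, 0.0, -12.4]
force: [-0.1, -0.3, -0.7]
opening: 0.0654
gripper_force: 0.0
clock: 13.43
tool_pos: [0.4685, -0.2777, 0.2499]
orientation: [180.0, -0.3, -12.4]
force: [-0.5, -1.3, -0.1]
opening: 0.0874
gripper_force: 0.0
13.43 [ 0.4685 -0.2777  0.2499] [180.    -0.31 -12.43] j [-10.    7.2 -14.    0.  -68.5  87.6] F [-0.5 -1.3 -0.1] op 0.0874 0.0
-0.0825 -0.8613 -0.0008 -0.0011 -0.0015 0.3976 rows>=10.0
-0.3104 -0.8111 -0.0021 0.0000 -0.0017 -0.0002 rows>=6.2
```

View pics/top1c.png

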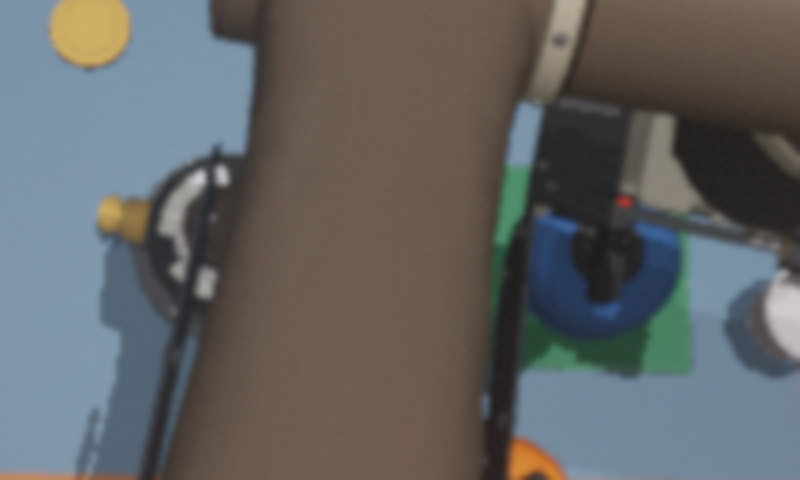

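```bash
python3 -m inch '-.23 -.82 -.1 0 0 0;-.23 -.82 -.1 0 0 0;-.23 -.82 -.1 0 0 0;-.23 -.82 -.1 0 0 0;-.23 -.82 -.1 0 0 0;-.23 -.82 -.1 0 0 0;-.23 -.82 -.1 0 0 0;-.23 -.82 -.1 0 0 0;-.23 -.82 -.1 0 0 0;-.23 -.82 -.1 0 0 0'
python3 -m inch '0 0 0 0 0 0;0 0 0 0 0 0;0 0 0 0 0 0'
python3 - <<'E'
from h import *
show(); p,im=snap("wrist","w5"); np.save("w5.npy",p,allow_pickle=True)
pt=proj(p,[[.475,-.0165,.094],[.475,-.0165,.074]]);print(pt)
u,v=pt[0].astype(int); cv2.imwrite("pics/w5c.png",cv2.resize(im[v-75:v+75,u-100:u+100,::-1],(800,600),interpolation=cv2.INTER_CUBIC));print(u-100,v-75)
E
```

```text
clock: 14.32
tool_pos: [0.4524, -0.0229, 0.2762]
orientation: [179.9, 0.1, -12.5]
force: [-0.1, -0.7, -0.3]
opening: 0.0877
gripper_force: 0.0
clock: 14.57
tool_pos: [0.4528, -0.0232, 0.2769]
orientation: [180.0, 0.0, -12.5]
force: [0.3, 0.2, 0.0]
opening: 0.0874
gripper_force: 0.0
14.57 [ 0.4528 -0.0232  0.2769] [ 1.7998e+02  3.0000e-02 -1.2550e+01] j [ 22.1  -2.8 -21.   -0.  -71.9  55.4] F [0.3 0.2 0. ] op 0.0874 0.0
[[268.53196173 168.93998761]
 [269.10052228 165.78805701]]
168 93
```

View pics/w5c.png

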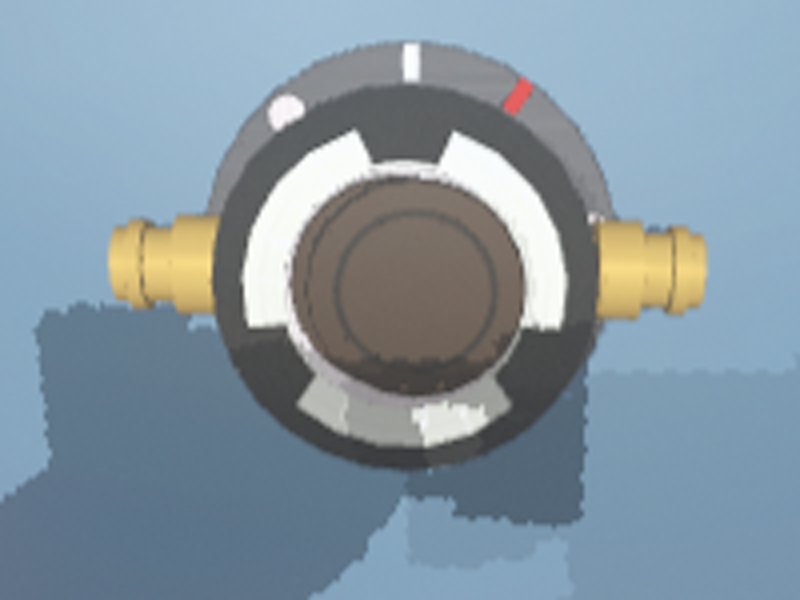

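Run:
```python
from h import *
from scipy.optimize import least_squares as ls
p=np.load("w5.npy",allow_pickle=True).item()
q=lambda x,y:(168+x/4,93+y/4)
C={17:(359,131),-17:(454,131),103:(244,329),137:(297,408),-103:(567,329),-137:(510,408)}
uv=np.array([q(*c) for c in C.values()]); an=np.radians(list(C))
def f(v):
    a=an+v[2]; return (proj(p,np.c_[v[0]+.0465*np.cos(a),v[1]+.0465*np.sin(a),np.full(6,v[3])])-uv).ravel()
r=ls(f,[.475,-.016,-.22,.072],x_scale=[.01,.01,.1,.01]); print("filter",r.x[:2],np.degrees(r.x[2]),"z",r.x[3],abs(r.fun).max())
r=ls(lambda v:f([*v,.072]),[.475,-.016,-.22]); print("filter z72",r.x[:2],np.degrees(r.x[2]),abs(r.fun).max())
print("w mark",np.degrees(np.arctan2(*(at(p,q(411,62),.012)[:2]-r.x[:2])[::-1])))
# top disc ellipse: left 305,right 525, top 178, bottom 397(?) at z=.094
L,Rr,U=[at(p,q(*c),.094) for c in((305,285),(525,285),(415,177))]; print("disc2 L,R",L[:2],Rr[:2],np.hypot(*(L-Rr)[:2]),"mid",(L+Rr)[:2]/2,"U",U[:2])
c=[at(p,q(*c),.094) for c in((335,286),(496,286),(416,210),(416,366))]; print("ring",np.mean(c,0))
S,T=cam("scene"),cam("top")
plan([.4755,-.0165,.12,-12.5])
```

```text
filter [ 0.47553017 -0.0170657 ] -13.10265911930824 z 0.08013837364349705 0.9725188995004714
filter z72 [ 0.47430454 -0.01652523] -13.101841798779793 1.7394783114283996
w mark -13.105233558943898
disc2 L,R [0.48573535 0.00811486] [ 0.47276179 -0.05029377] 0.05983211259821921 mid [ 0.47924857 -0.02108946] U [ 0.50725992 -0.02752851]
ring [ 0.47847794 -0.02111912  0.094     ]
0.0693 -0.0379 0.5234 0.0001 0.0001 -0.0002 rows>=3.8
```

```bash
python3 -m inch '.084 -.026 .1 0 0 0;.084 -.026 .2 0 0 0;.084 -.026 .3 0 0 0;.084 -.026 .4 0 0 0;.084 -.026 .5 0 0 0;.084 -.026 .58 0 0 0;.084 -.026 .62 0 0 0;.084 -.026 .635 0 0 0;.084 -.026 .635 0 0 0;.084 -.026 .635 0 0 0'
python3 -m inch '0 0 0 0 0 0;0 0 0 0 0 0;0 0 0 0 0 0;0 0 0 0 0 0;0 0 0 0 0 0;0 0 0 0 0 0;0 0 0 0 0 0;0 0 0 0 0 0;0 0 0 0 0 0;0 0 0 0 0 0' 1
python3 - <<'E'
from h import *
show(); plan([.479,-.021,.0865,-12.5]); S,T=cam("scene"),cam("top")
for c in("scene","top"):
    p,im=snap(c); h=cv2.cvtColor(im,cv2.COLOR_RGB2HSV)
    m=(((h[:,:,0]<7)|(h[:,:,0]>173))&(h[:,:,1]>150)&(h[:,:,2]>60)).astype(np.uint8)
    cs=cv2.findContours(m,0,2)[0]; k=max(cs,key=cv2.contourArea); q=cv2.minAreaRect(k); bx=cv2.boxPoints(q)
    hull=cv2.approxPolyDP(cv2.convexHull(k),5,True)[:,0]
    print(c,cv2.contourArea(k),[at(p,x,.035)[:2].round(3).tolist() for x in hull])
E
```

```text
clock: 15.45
tool_pos: [0.4797, -0.0202, 0.0873]
orientation: [-180.0, -0.0, -12.4]
force: [-0.2, 0.1, 0.6]
opening: 0.0876
gripper_force: 0.0
clock: 16.28
tool_pos: [0.4793, -0.02, 0.0871]
orientation: [-180.0, -0.0, -12.4]
force: [-2.1, 0.9, 6.2]
opening: 0.0587
gripper_force: 30.0
16.28 [ 0.4793 -0.02    0.0871] [-1.7999e+02 -2.0000e-02 -1.2430e+01] j [ 21.2  10.5 -34.1   0.  -45.4  56.4] F [-2.1  0.9  6.2] op 0.0587 30.0
-0.0004 0.0035 0.0021 -0.0000 -0.0001 0.0004 rows>=0.0
scene 3163.0 [[0.24, 0.646], [0.237, 0.693], [0.547, 0.744], [0.55, 0.632], [0.322, 0.628]]
top 2220.5 [[0.769, 0.725], [0.534, 0.718], [0.527, 0.788], [0.768, 0.826]]
```

```bash
python3 -m inch '0 0 -.03 0 0 0;0 0 -.1 0 0 0;0 0 -.2 0 0 0;0 0 -.3 0 0 0;0 0 -.3 0 0 0;0 0 -.3 0 0 0'
python3 - <<'E'
from h import *
show(); T=cam("top")
f=lambda x,y:(110+x*.375,100+y*.375)
W=np.array([at(T,f(*c),.035)[:2] for c in((110,348),(250,341),(257,470),(116,481))]);print(W.round(3).tolist(),W.mean(0))
plan([*W.mean(0),.17,-5])
E
```

```text
clock: 16.88
tool_pos: [0.4801, -0.0197, 0.1787]
orientation: [-179.9, -0.2, -12.4]
force: [0.1, 0.0, -1.4]
opening: 0.0585
gripper_force: 30.0
16.88 [ 0.4801 -0.0197  0.1787] [-179.87   -0.19  -12.44] j [ 21.2   4.2 -27.3   0.  -58.3  56.4] F [ 0.1  0.  -1.4] op 0.0585 30.0
[[0.5, 0.344], [0.509, 0.193], [0.372, 0.179], [0.358, 0.327]] [0.43478569 0.26077475]
-0.3490 -0.8804 0.0298 -0.0006 -0.0011 -0.0413 rows>=6.8
```

```bash
python3 -m inch '-.35 -.88 .03 0 0 -.091;-.35 -.88 .03 0 0 -.091;-.35 -.88 .03 0 0 -.091;-.35 -.88 .03 0 0 -.091;-.35 -.88 .03 0 0 -.091;-.35 -.88 .03 0 0 -.091;-.35 -.88 .03 0 0 -.091;-.35 -.88 .03 0 0 -.091;-.35 -.88 .03 0 0 -.091;-.35 -.88 .03 0 0 -.091'
python3 - <<'E'
from h import *
show(); plan([.435,.262,.016,4])
E
```

```text
clock: 17.72
tool_pos: [0.4327, 0.2598, 0.1666]
orientation: [179.9, 0.1, 4.0]
force: [-0.4, -0.5, -0.3]
opening: 0.0588
gripper_force: 30.0
17.72 [0.4327 0.2598 0.1666] [1.799e+02 1.100e-01 3.980e+00] j [ 53.3   7.4 -25.3  -0.  -57.4  40.7] F [-0.4 -0.5 -0.3] op 0.0588 30.0
0.0092 -0.0078 0.5020 0.0006 0.0006 -0.0001 rows>=3.6
```

```bash
python3 -m inch '.009 -.008 .1 0 0 0;.009 -.008 .2 0 0 0;.009 -.008 .3 0 0 0;.009 -.008 .4 0 0 0;.009 -.008 .47 0 0 0;.009 -.008 .5 0 0 0;.009 -.008 .5 0 0 0;.009 -.008 .5 0 0 0'
python3 -m inch '0 0 0 0 0 0;0 0 0 0 0 0;0 0 0 0 0 0;0 0 0 0 0 0;0 0 0 0 0 0;0 0 0 0 0 0' -.65
python3 -m inch '0 0 -.08 0 0 0;0 0 -.2 0 0 0;0 0 -.33 0 0 0;0 0 -.46 0 0 0;0 0 -.54 0 0 0;0 0 -.54 0 0 0;0 0 -.54 0 0 0'
python3 - <<'E'
from h import *
show(); plan([.435,.262,.17,4],[.4525,-.023,.2,-12.5],[.4755,-.018,.077,-12.5])
p,im=snap("scene","s2"); u,v=proj(p,[.435,.262,.01])[0].astype(int); cv2.imwrite("pics/s2c.png",cv2.resize(im[v-50:v+50,u-120:u+40,::-1],(800,500),interpolation=cv2.INTER_CUBIC))
E
```

```text
clock: 18.38
tool_pos: [0.4364, 0.2623, 0.0181]
orientation: [180.0, 0.0, 3.9]
force: [0.7, -0.2, -0.5]
opening: 0.059
gripper_force: 30.0
clock: 18.88
tool_pos: [0.4361, 0.2631, 0.0182]
orientation: [-180.0, -0.0, 3.9]
force: [0.2, -0.1, 0.6]
opening: 0.0722
gripper_force: 0.0
clock: 19.47
tool_pos: [0.4365, 0.2637, 0.1816]
orientation: [-179.8, -0.2, 3.9]
force: [-0.7, -0.7, -0.7]
opening: 0.0724
gripper_force: 0.0
19.47 [0.4365 0.2637 0.1816] [-1.7982e+02 -1.5000e-01  3.9500e+00] j [ 53.2   6.9 -23.8  -0.  -59.1  40.7] F [-0.7 -0.7 -0.7] op 0.0724 0.0
-0.0054 0.0054 0.0387 -0.0010 -0.0008 -0.0003 rows>=0.3
-0.0081 0.9518 -0.1000 0.0000 -0.0000 0.0917 rows>=6.9
0.0712 -0.0329 0.4100 0.0000 0.0000 0.0000 rows>=3.0
```

View pics/s2c.png

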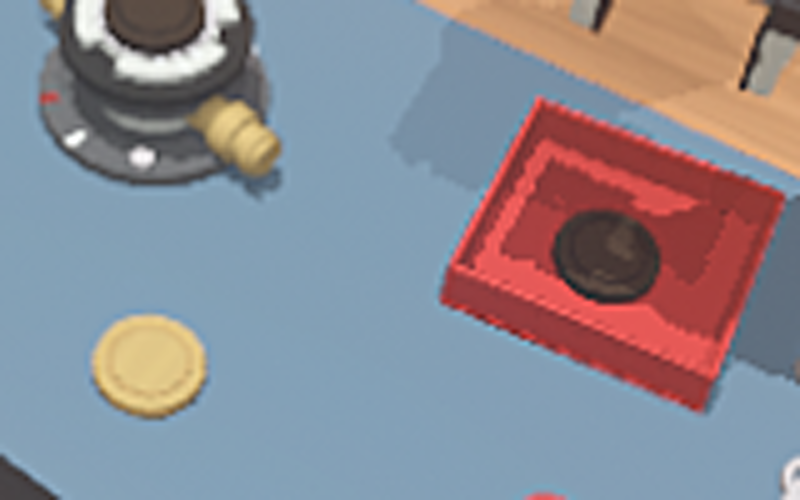

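```bash
python3 -m inch '-.013 .957 -.28 0 0 .092;-.013 .957 -.28 0 0 .092;-.013 .957 -.28 0 0 .092;-.013 .957 -.28 0 0 .092;-.013 .957 -.28 0 0 .092;-.013 .957 -.28 0 0 .092;-.013 .957 -.28 0 0 .092;-.013 .957 -.28 0 0 .092;-.013 .957 -.28 0 0 .092;-.013 .957 -.28 0 0 .092' -1
python3 -m inch '0 0 0 0 0 0;0 0 0 0 0 0;0 0 0 0 0 0;0 0 0 0 0 0'
cat >> h.py <<'E'
def disc(p,im,xy,z,hsv,R=.030):
    "centre of a disc of radius R whose top face is at z, near xy, by colour mask (hue lo,hi,smin,vmin,vmax); returns centre, fitted radius"
    h=cv2.cvtColor(im,cv2.COLOR_RGB2HSV); m=((h[:,:,0]>=hsv[0])&(h[:,:,0]<=hsv[1])&(h[:,:,1]>=hsv[2])&(h[:,:,2]>=hsv[3])&(h[:,:,2]<=hsv[4])).astype(np.uint8)
    m=cv2.morphologyEx(m,cv2.MORPH_CLOSE,np.ones((5,5))); cs=cv2.findContours(m,0,cv2.CHAIN_APPROX_NONE)[0]
    u=proj(p,[*xy,z])[0]
    cs=[c for c in cs if cv2.contourArea(c)>150]
    k=min(cs,key=lambda c:np.hypot(*(c[:,0].mean(0)-u))); k=cv2.convexHull(k)
    q=cv2.fitEllipse(cv2.findContours(cv2.drawContours(np.zeros_like(m),[k],-1,1,-1),0,cv2.CHAIN_APPROX_NONE)[0][0])
    # lower rim shows on the far-from-camera... correct: fit using rays of the silhouette of top & bottom rims
    W=np.array([at(p,x[0],z)[:2] for x in k]); 
    from scipy.optimize import least_squares as ls
    th=np.linspace(0,2*np.pi,120)
    hp=k[:,0].astype(np.float32)
    def f(v):
        P=np.vstack([proj(p,np.c_[v[0]+R*np.cos(th),v[1]+R*np.sin(th),np.full(120,zz)]) for zz in(z,z-.01)]).astype(np.float32)
        H=cv2.convexHull(P); return [cv2.pointPolygonTest(H,(float(a),float(b)),True) for a,b in hp+0.0]
    r=ls(f,W.mean(0),diff_step=1e-3,loss="soft_l1"); return r.x,np.abs(r.fun).mean(),np.mean(r.fun),cv2.contourArea(k)
E
python3 - <<'E'
from h import *
show(); p,im=snap("wrist","w6")
u,v=proj(p,[.475,-.017,.084])[0].astype(int); h=cv2.cvtColor(im,cv2.COLOR_RGB2HSV); print("hsv",h[v-10:v+11:10,u-10:u+11:10].tolist())
print(disc(p,im,[.475,-.017],.084,(0,25,30,30,140)))
cv2.imwrite("pics/w6c.png",cv2.resize(im[v-60:v+60,u-80:u+80,::-1],(640,480),interpolation=cv2.INTER_CUBIC))
plan([.475,-.017,.077,-12.5])
E
```

```text
clock: 20.35
tool_pos: [0.4513, -0.0243, 0.2625]
orientation: [180.0, 0.1, -12.7]
force: [0.5, -0.3, -0.0]
opening: 0.0875
gripper_force: 0.0
clock: 20.68
tool_pos: [0.4518, -0.0229, 0.2634]
orientation: [180.0, 0.0, -12.5]
force: [-0.3, 0.3, 0.1]
opening: 0.0876
gripper_force: 0.0
20.68 [ 0.4518 -0.0229  0.2634] [ 1.7998e+02  4.0000e-02 -1.2530e+01] j [ 22.2  -2.4 -22.4  -0.  -70.1  55.3] F [-0.3  0.3  0.1] op 0.0876 0.0
hsv [[[13, 44, 122], [13, 44, 122], [13, 43, 124]], [[13, 50, 118], [13, 45, 118], [13, 45, 119]], [[13, 47, 113], [14, 50, 113], [14, 45, 113]]]
(array([ 0.47845463, -0.01481682]), np.float64(1.116951194660591), np.float64(1.116951194660591), 2185.5)
0.0714 -0.0366 0.6216 0.0001 0.0002 -0.0002 rows>=4.5
```

View pics/w6c.png

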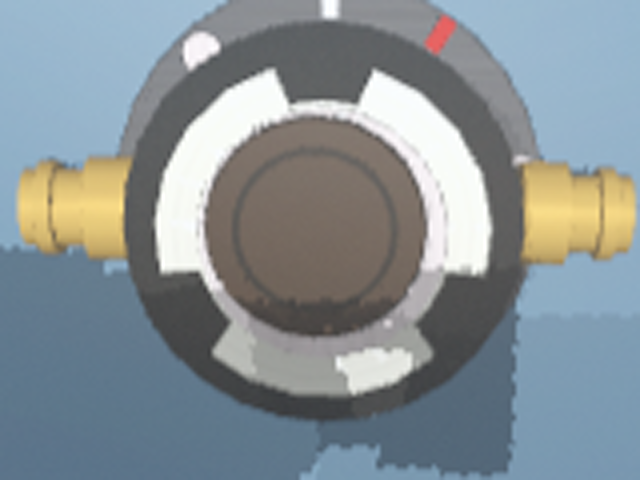

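```bash
python3 -m inch '.081 -.046 .1 0 0 0;.081 -.046 .2 0 0 0;.081 -.046 .3 0 0 0;.081 -.046 .4 0 0 0;.081 -.046 .5 0 0 0;.081 -.046 .57 0 0 0;.081 -.046 .6 0 0 0;.081 -.046 .615 0 0 0;.081 -.046 .615 0 0 0;.081 -.046 .615 0 0 0'
python3 -m inch '0 0 0 0 0 0;0 0 0 0 0 0;0 0 0 0 0 0;0 0 0 0 0 0;0 0 0 0 0 0;0 0 0 0 0 0;0 0 0 0 0 0;0 0 0 0 0 0;0 0 0 0 0 0;0 0 0 0 0 0' 1
python3 -m inch '0 0 -.03 0 0 0;0 0 -.1 0 0 0;0 0 -.2 0 0 0;0 0 -.3 0 0 0;0 0 -.32 0 0 0;0 0 -.32 0 0 0;0 0 -.32 0 0 0'
python3 - <<'E'
from h import *
show(); plan([.435,.262,.17,4])
E
```

```text
clock: 21.57
tool_pos: [0.4795, -0.0152, 0.0803]
orientation: [-180.0, -0.1, -12.6]
force: [0.9, 0.2, 0.7]
opening: 0.0875
gripper_force: 0.0
clock: 22.4
tool_pos: [0.4788, -0.0155, 0.0797]
orientation: [-180.0, -0.0, -12.6]
force: [-0.9, 0.3, 5.1]
opening: 0.0588
gripper_force: 30.0
clock: 22.98
tool_pos: [0.4782, -0.0156, 0.1751]
orientation: [-180.0, -0.0, -12.6]
force: [-1.2, -0.1, -2.5]
opening: 0.0586
gripper_force: 30.0
22.98 [ 0.4782 -0.0156  0.1751] [-179.96   -0.    -12.64] j [ 21.7   4.3 -27.7  -0.  -58.   55.6] F [-1.2 -0.1 -2.5] op 0.0586 30.0
-0.3430 -0.8712 0.0177 -0.0002 -0.0000 -0.0925 rows>=6.7
```

```bash
python3 -m inch '-.343 -.871 .02 0 0 -.092;-.343 -.871 .02 0 0 -.092;-.343 -.871 .02 0 0 -.092;-.343 -.871 .02 0 0 -.092;-.343 -.871 .02 0 0 -.092;-.343 -.871 .02 0 0 -.092;-.343 -.871 .02 0 0 -.092;-.343 -.871 .02 0 0 -.092;-.343 -.871 .02 0 0 -.092;-.343 -.871 .02 0 0 -.092'
python3 -m inch '0 0 .1 0 0 0;0 0 .2 0 0 0;0 0 .3 0 0 0;0 0 .4 0 0 0;0 0 .45 0 0 0;0 0 .475 0 0 0;0 0 .475 0 0 0;0 0 .475 0 0 0'
python3 -m inch '0 0 0 0 0 0;0 0 0 0 0 0;0 0 0 0 0 0;0 0 0 0 0 0;0 0 0 0 0 0;0 0 0 0 0 0' -.65
python3 -m inch '0 0 -.08 0 0 0;0 0 -.2 0 0 0;0 0 -.33 0 0 0;0 0 -.46 0 0 0;0 0 -.54 0 0 0;0 0 -.54 0 0 0;0 0 -.54 0 0 0'
python3 - <<'E'
from h import *
show(); p,im=snap("scene","s3"); u,v=proj(p,[.435,.262,.01])[0].astype(int); cv2.imwrite("pics/s3c.png",cv2.resize(im[v-30:v+30,u-40:u+40,::-1],(400,300),interpolation=cv2.INTER_CUBIC))
S=p; T=cam("top"); cc=[]
ti=snapshot("top")
for n,g in(("d1",(.617,-.238)),("d2",(.635,-.0714)),("d3",(.64,.09))):
    a=disc(S,im,g,.010,(18,32,90,90,255)); b=disc(T,ti,g,.010,(18,32,90,90,255)); print(n,a,b)
plan([.63,.095,.17,-12.5])
E
```

```text
clock: 23.82
tool_pos: [0.4344, 0.2612, 0.1677]
orientation: [179.9, 0.1, 4.0]
force: [0.1, -0.7, -1.2]
opening: 0.0582
gripper_force: 30.0
clock: 24.48
tool_pos: [0.4356, 0.2613, 0.027]
orientation: [180.0, 0.0, 3.9]
force: [-0.0, 0.1, 0.1]
opening: 0.0587
gripper_force: 30.0
clock: 24.98
tool_pos: [0.4354, 0.2621, 0.0271]
orientation: [-180.0, -0.0, 4.0]
force: [0.1, -0.6, -0.3]
opening: 0.0717
gripper_force: 0.0
clock: 25.57
tool_pos: [0.4357, 0.2626, 0.1906]
orientation: [-179.8, -0.2, 3.9]
force: [-2.5, -0.1, -0.0]
opening: 0.0724
gripper_force: 0.0
25.57 [0.4357 0.2626 0.1906] [-1.7982e+02 -1.5000e-01  3.9500e+00] j [ 53.2   6.3 -23.2  -0.  -60.3  40.7] F [-2.5 -0.1 -0. ] op 0.0724 0.0
d1 (array([ 0.61486058, -0.24036226]), np.float64(0.7330568196174285), np.float64(0.7330568196174285), 207.0) (array([ 0.6200828, -0.2381084]), np.float64(0.6872151798830586), np.float64(0.6872151798830586), 272.5)
d2 (array([ 0.63385171, -0.07197162]), np.float64(0.7840522265231314), np.float64(0.7840522265231314), 266.0) (array([ 0.63863507, -0.07236287]), np.float64(0.6672139187790493), np.float64(0.6672139187790493), 267.0)
d3 (array([0.63801918, 0.09057869]), np.float64(0.7498320297067499), np.float64(0.7498320297067499), 315.5) (array([0.64254396, 0.09013559]), np.float64(0.6730883069746251), np.float64(0.6730883069746251), 267.5)
0.6114 0.5982 0.0602 0.0001 0.0003 0.0913 rows>=6.2
```

View pics/s3c.png

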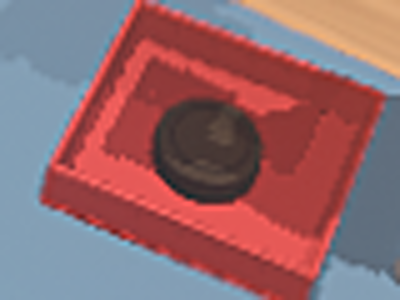

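```bash
python3 -m inch '.58 .596 -.04 0 0 .091;.58 .596 -.04 0 0 .091;.58 .596 -.04 0 0 .091;.58 .596 -.04 0 0 .091;.58 .596 -.04 0 0 .091;.58 .596 -.04 0 0 .091;.58 .596 -.04 0 0 .091;.58 .596 -.04 0 0 .091;.58 .596 -.04 0 0 .091;.58 .596 -.04 0 0 .091' -1
python3 -m inch '0 0 0 0 0 0;0 0 0 0 0 0;0 0 0 0 0 0;0 0 0 0 0 0'
python3 - <<'E'
from h import *
show(); p,im=snap("wrist","w7")
B=(18,32,90,90,255)
c=disc(p,im,(.64,.09),.010,B); print(c)
S,T=cam("scene"),cam("top")
print("can",[ (at(T,(110+750*.375,100+192*.375),0))[:2], at(S,(130+78*.425,110+275*.425),0)[:2]], "bottle",at(S,(130+550*.425,110+560*.425),0)[:2],at(T,(110+152*.375,100+172*.375),0)[:2])
plan([*c[0],.004,-12.5])
E
```

```text
clock: 26.5
tool_pos: [0.6202, 0.0958, 0.1997]
orientation: [179.9, 0.1, -12.4]
force: [0.8, 0.5, 0.6]
opening: 0.0875
gripper_force: 0.0
clock: 26.83
tool_pos: [0.6209, 0.0961, 0.2011]
orientation: [-180.0, -0.0, -12.4]
force: [1.2, -0.6, -0.8]
opening: 0.0877
gripper_force: 0.0
26.83 [0.6209 0.0961 0.2011] [-1.7998e+02 -2.0000e-02 -1.2380e+01] j [ 26.6  17.1  -7.7  -0.  -65.2  51. ] F [ 1.2 -0.6 -0.8] op 0.0877 0.0
(array([0.63946625, 0.08987481]), np.float64(0.5638713858316483), np.float64(0.5614761765618408), 2156.0)
can [array([ 0.69536404, -0.3607978 ]), array([ 0.70402943, -0.34805426])] bottle [0.70111818 0.32983028] [0.7103965  0.32258713]
0.0645 0.0067 0.6569 -0.0001 -0.0001 0.0006 rows>=4.7
```

```bash
python3 -m inch '.064 .007 .1 0 0 0;.064 .007 .2 0 0 0;.064 .007 .3 0 0 0;.064 .007 .4 0 0 0;.064 .007 .5 0 0 0;.064 .007 .58 0 0 0;.064 .007 .63 0 0 0;.064 .007 .655 0 0 0;.064 .007 .655 0 0 0;.064 .007 .655 0 0 0'
python3 -m inch '0 0 0 0 0 0;0 0 0 0 0 0;0 0 0 0 0 0;0 0 0 0 0 0;0 0 0 0 0 0;0 0 0 0 0 0;0 0 0 0 0 0;0 0 0 0 0 0;0 0 0 0 0 0;0 0 0 0 0 0' 1
python3 -m inch '0 0 -.03 0 0 0;0 0 -.1 0 0 0;0 0 -.2 0 0 0;0 0 -.3 0 0 0;0 0 -.4 0 0 0;0 0 -.5 0 0 0;0 0 -.5 0 0 0;0 0 -.5 0 0 0'
python3 - <<'E'
from h import *
show(); plan([.4748,-.0168,.155,-12.5])
E
```

```text
clock: 27.72
tool_pos: [0.6398, 0.0894, 0.0047]
orientation: [180.0, -0.0, -12.4]
force: [-0.0, -0.1, 0.8]
opening: 0.0878
gripper_force: 0.0
clock: 28.55
tool_pos: [0.6398, 0.0894, 0.0049]
orientation: [-180.0, -0.0, -12.4]
force: [-2.1, 1.0, 6.3]
opening: 0.0589
gripper_force: 30.0
clock: 29.22
tool_pos: [0.6404, 0.0896, 0.1568]
orientation: [-179.9, -0.2, -12.4]
force: [-0.5, 0.7, -1.1]
opening: 0.0584
gripper_force: 30.0
29.22 [0.6404 0.0896 0.1568] [-179.85   -0.19  -12.44] j [ 25.2  20.6  -8.7   0.  -60.4  52.3] F [-0.5  0.7 -1.1] op 0.0584 30.0
-0.4625 0.4654 0.0034 -0.0008 -0.0011 0.0003 rows>=4.7
```

```bash
python3 -m inch '-.462 .465 0 0 0 0;-.462 .465 0 0 0 0;-.462 .465 0 0 0 0;-.462 .465 0 0 0 0;-.462 .465 0 0 0 0;-.462 .465 0 0 0 0;-.462 .465 0 0 0 0;-.462 .465 0 0 0 0;-.462 .465 0 0 0 0;-.462 .465 0 0 0 0'
python3 - <<'E'
from h import *
show(); plan([.4748,-.0168,.081,-12.5])
E
```

```text
clock: 30.05
tool_pos: [0.4746, -0.0167, 0.1538]
orientation: [180.0, 0.0, -12.4]
force: [-0.6, 0.2, -0.4]
opening: 0.0587
gripper_force: 30.0
30.05 [ 0.4746 -0.0167  0.1538] [ 1.7997e+02  4.0000e-02 -1.2420e+01] j [ 21.8   5.3 -29.8  -0.  -55.   55.8] F [-0.6  0.2 -0.4] op 0.0587 30.0
0.0009 0.0001 0.2426 0.0001 0.0002 0.0004 rows>=1.7
```

```bash
python3 -m inch '0 0 .06 0 0 0;0 0 .12 0 0 0;0 0 .18 0 0 0;0 0 .22 0 0 0;0 0 .24 0 0 0;0 0 .245 0 0 0;0 0 .245 0 0 0;0 0 .245 0 0 0'
python3 -m inch '0 0 .002 0 0 0;0 0 .004 0 0 0;0 0 .004 0 0 0'
```

```text
clock: 30.72
tool_pos: [0.4747, -0.0169, 0.0813]
orientation: [-180.0, -0.0, -12.4]
force: [0.0, 0.5, -0.8]
opening: 0.0587
gripper_force: 30.0
clock: 30.97
tool_pos: [0.4743, -0.017, 0.08]
orientation: [-180.0, -0.0, -12.4]
force: [-0.3, -0.5, -1.3]
opening: 0.0583
gripper_force: 30.0
```

```bash
python3 -m inch '0 0 .002 0 0 0;0 0 .003 0 0 0;0 0 .003 0 0 0'
python3 -m inch '0 0 0 0 0 0;0 0 0 0 0 0;0 0 0 0 0 0;0 0 0 0 0 0;0 0 0 0 0 0;0 0 0 0 0 0;0 0 0 0 0 0' -1
python3 -m inch '0 0 -.05 0 0 0;0 0 -.15 0 0 0;0 0 -.25 0 0 0;-.02 0 -.35 0 0 0;-.05 0 -.47 0 0 0;-.073 0 -.6 0 0 0;-.073 0 -.6 0 0 0;-.073 0 -.6 0 0 0;-.073 0 -.6 0 0 0;-.073 0 -.6 0 0 0'
python3 - <<'E'
from h import *
show(); p,im=snap("wrist","w8"); print(disc(p,im,(.475,-.017),.084,(18,32,90,90,255)))
u,v=proj(p,[.475,-.017,.084])[0].astype(int); cv2.imwrite("pics/w8c.png",cv2.resize(im[v-60:v+60,u-80:u+80,::-1],(640,480),interpolation=cv2.INTER_CUBIC)); print(u-80,v-60)
plan([.617,-.067,.2,-12.5])
E
```

```text
clock: 31.22
tool_pos: [0.4741, -0.0171, 0.0789]
orientation: [-180.0, -0.0, -12.4]
force: [0.4, 0.5, 0.9]
opening: 0.0588
gripper_force: 30.0
clock: 31.8
tool_pos: [0.474, -0.0171, 0.0787]
orientation: [180.0, 0.0, -12.4]
force: [-0.4, -0.5, -0.5]
opening: 0.0872
gripper_force: 0.0
clock: 32.63
tool_pos: [0.452, -0.0126, 0.2576]
orientation: [180.0, 0.1, -12.5]
force: [0.3, 0.4, -0.3]
opening: 0.088
gripper_force: 0.0
32.63 [ 0.452  -0.0126  0.2576] [ 1.7995e+02  1.0000e-01 -1.2450e+01] j [ 23.5  -2.2 -23.   -0.  -69.4  54.1] F [ 0.3  0.4 -0.3] op 0.088 0.0
(array([ 0.47396906, -0.01754779]), np.float64(0.5998215790045464), np.float64(0.5998215790045464), 2384.0)
198 107
0.5763 0.0584 0.1904 0.0004 0.0007 0.0003 rows>=4.4
```

View pics/w8c.png

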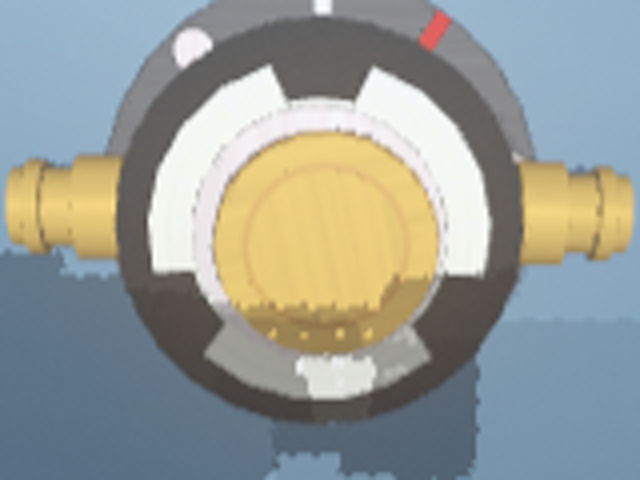

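Run:
```python
from h import *
from scipy.optimize import least_squares as ls
show(); p=camera_params("wrist")
q=lambda x,y:(198+x/4,107+y/4)
C={17:(274,66),-17:(375,66),103:(152,273),137:(206,357),-103:(490,274),-137:(430,357)}
uv=np.array([q(*c) for c in C.values()]); an=np.radians(list(C))
f=lambda v:(proj(p,np.c_[v[0]+.0465*np.cos(an+v[2]),v[1]+.0465*np.sin(an+v[2]),np.full(6,.072)])-uv).ravel()
r=ls(f,[.475,-.016,-.22]); print("filter z72",r.x[:2],np.degrees(r.x[2]),r.fun.round(1))
E=[at(p,q(*c),.074)[:2] for c in((193,225),(447,225),(322,100),(240,136),(404,136))]
r=ls(lambda v:[np.hypot(*(e-v))-.035 for e in E],[.475,-.016]);print("plate",r.x,r.fun.round(4))
D=[at(p,q(*c),.084)[:2] for c in((215,235),(440,235),(328,130),(248,162),(408,162))]
r=ls(lambda v:[np.hypot(*(e-v))-.030 for e in D],[.475,-.016]);print("disc",r.x,r.fun.round(4))
```

```text
32.68 [ 0.4521 -0.0126  0.2574] [ 1.7993e+02  1.2000e-01 -1.2450e+01] j [ 23.5  -2.2 -23.   -0.  -69.4  54.1] F [-0.4 -1.  -0.2] op 0.0872 0.0
filter z72 [ 0.47450905 -0.0170121 ] -13.15248335483335 [-0.6  0.3 -0.1  0.6  1.3 -0.5  0.4 -0.8 -1.4  0.3  0.5 -0.1]
plate [ 0.47493785 -0.01694769] [-0.0002 -0.0005  0.0009 -0.0008 -0.0003]
disc [ 0.47375812 -0.01862406] [-0.0001 -0.0001 -0.0001  0.      0.0001]
```

```bash
python3 -m inch '.576 .058 .19 0 0 0;.576 .058 .19 0 0 0;.576 .058 .19 0 0 0;.576 .058 .19 0 0 0;.576 .058 .19 0 0 0;.576 .058 .19 0 0 0;.576 .058 .19 0 0 0;.576 .058 .19 0 0 0;.576 .058 .19 0 0 0;.576 .058 .19 0 0 0'
python3 - <<'E'
from h import *
show(); p,im=snap("wrist","w9"); c=disc(p,im,(.636,-.072),.010,(18,32,90,90,255)); print(c); plan([*c[0],.0045,-12.5])
E
```

```text
clock: 33.52
tool_pos: [0.6172, -0.0662, 0.2024]
orientation: [-180.0, -0.0, -12.4]
force: [-0.3, -0.4, 0.3]
opening: 0.0878
gripper_force: 0.0
33.52 [ 0.6172 -0.0662  0.2024] [-1.7998e+02 -5.0000e-02 -1.2410e+01] j [ 11.9  16.4  -8.6  -0.  -65.   65.7] F [-0.3 -0.4  0.3] op 0.0878 0.0
(array([ 0.6354355 , -0.07219473]), np.float64(0.5999318034293302), np.float64(0.5999318034293302), 2130.0)
0.0624 0.0069 0.6605 -0.0002 -0.0004 0.0005 rows>=4.8
```

```bash
python3 -m inch '.062 .007 .1 0 0 0;.062 .007 .2 0 0 0;.062 .007 .3 0 0 0;.062 .007 .4 0 0 0;.062 .007 .5 0 0 0;.062 .007 .58 0 0 0;.062 .007 .63 0 0 0;.062 .007 .657 0 0 0;.062 .007 .657 0 0 0;.062 .007 .657 0 0 0'
python3 -m inch '0 0 0 0 0 0;0 0 0 0 0 0;0 0 0 0 0 0;0 0 0 0 0 0;0 0 0 0 0 0;0 0 0 0 0 0;0 0 0 0 0 0;0 0 0 0 0 0;0 0 0 0 0 0;0 0 0 0 0 0' 1
python3 -m inch '0 0 -.03 0 0 0;0 0 -.1 0 0 0;0 0 -.2 0 0 0;0 0 -.3 0 0 0;0 0 -.4 0 0 0;0 0 -.5 0 0 0;0 0 -.5 0 0 0;0 0 -.5 0 0 0;0 0 -.5 0 0 0'
python3 - <<'E'
from h import *
show(); plan([.4757,-.016,.155,-12.5])
E
```

```text
clock: 34.4
tool_pos: [0.6358, -0.0725, 0.0054]
orientation: [-180.0, -0.0, -12.4]
force: [0.9, 0.2, 0.5]
opening: 0.0878
gripper_force: 0.0
clock: 35.23
tool_pos: [0.6357, -0.0726, 0.0051]
orientation: [-180.0, -0.0, -12.4]
force: [-1.1, 0.5, 6.3]
opening: 0.0587
gripper_force: 30.0
clock: 35.98
tool_pos: [0.6348, -0.0726, 0.1544]
orientation: [-180.0, 0.0, -12.5]
force: [-1.1, 0.3, -1.4]
opening: 0.059
gripper_force: 30.0
35.98 [ 0.6348 -0.0726  0.1544] [-1.7998e+02  3.0000e-02 -1.2460e+01] j [ 10.9  20.2  -9.7  -0.  -60.1  66.6] F [-1.1  0.3 -1.4] op 0.059 30.0
-0.5585 -0.0699 -0.0018 -0.0001 0.0002 0.0002 rows>=4.0
```

```bash
python3 -m inch '-.558 -.07 -.02 0 0 0;-.558 -.07 -.02 0 0 0;-.558 -.07 -.02 0 0 0;-.558 -.07 -.02 0 0 0;-.558 -.07 -.02 0 0 0;-.558 -.07 -.02 0 0 0;-.558 -.07 -.02 0 0 0;-.558 -.07 -.02 0 0 0;-.558 -.07 -.02 0 0 0;-.558 -.07 -.02 0 0 0'
python3 -c "
from h import *
show(); plan([.4757,-.016,.0915,-12.5])"
```

```text
clock: 36.82
tool_pos: [0.4769, -0.0164, 0.1599]
orientation: [180.0, 0.1, -12.5]
force: [0.2, -0.9, -1.1]
opening: 0.0586
gripper_force: 30.0
36.82 [ 0.4769 -0.0164  0.1599] [ 1.7996e+02  6.0000e-02 -1.2490e+01] j [ 21.7   5.1 -29.   -0.  -56.   55.8] F [ 0.2 -0.9 -1.1] op 0.0586 30.0
-0.0038 -0.0006 0.2281 0.0002 0.0003 0.0001 rows>=1.6
```

```bash
python3 -m inch '-.003 0 .06 0 0 0;-.003 0 .12 0 0 0;-.003 0 .18 0 0 0;-.003 0 .21 0 0 0;-.003 0 .225 0 0 0;-.003 0 .23 0 0 0;-.003 0 .23 0 0 0;-.003 0 .23 0 0 0;-.003 0 .23 0 0 0'
python3 -c "
from h import *
show(); plan([.4757,-.016,.089,-12.5])"
```

```text
clock: 37.57
tool_pos: [0.4762, -0.0157, 0.0924]
orientation: [-180.0, -0.1, -12.4]
force: [-0.2, -0.1, -0.8]
opening: 0.0581
gripper_force: 30.0
37.57 [ 0.4762 -0.0157  0.0924] [-1.7996e+02 -8.0000e-02 -1.2430e+01] j [ 21.9   9.7 -34.2   0.  -46.   55.7] F [-0.2 -0.1 -0.8] op 0.0581 30.0
-0.0014 0.0012 0.0112 -0.0002 -0.0004 0.0004 rows>=0.1
```

```bash
python3 -m inch '0 0 .004 0 0 0;0 0 .008 0 0 0;0 0 .01 0 0 0;0 0 .01 0 0 0'
python3 -m inch '0 0 0 0 0 0;0 0 0 0 0 0;0 0 0 0 0 0;0 0 0 0 0 0;0 0 0 0 0 0;0 0 0 0 0 0;0 0 0 0 0 0' -1
python3 -m inch '0 0 -.05 0 0 0;0 0 -.15 0 0 0;0 0 -.25 0 0 0;-.02 0 -.35 0 0 0;-.05 0 -.47 0 0 0;-.073 0 -.57 0 0 0;-.073 0 -.57 0 0 0;-.073 0 -.57 0 0 0;-.073 0 -.57 0 0 0;-.073 0 -.57 0 0 0'
python3 - <<'E'
from h import *
show(); p,im=snap("wrist","w10"); print(disc(p,im,(.475,-.017),.094,(18,32,90,90,255)))
P=np.radians(-55); c=np.array([.6175,-.239])-.02*np.array([np.cos(P),np.sin(P)]); plan([*c,.2,-55])
E
```

```text
clock: 37.9
tool_pos: [0.4757, -0.0158, 0.0891]
orientation: [-180.0, -0.0, -12.4]
force: [-1.6, 1.5, 4.6]
opening: 0.0585
gripper_force: 30.0
clock: 38.48
tool_pos: [0.4755, -0.0159, 0.0885]
orientation: [180.0, 0.0, -12.4]
force: [0.4, -0.4, 0.4]
opening: 0.0875
gripper_force: 0.0
clock: 39.32
tool_pos: [0.4536, -0.0114, 0.2585]
orientation: [180.0, 0.1, -12.5]
force: [0.1, 0.3, -0.2]
opening: 0.0878
gripper_force: 0.0
39.32 [ 0.4536 -0.0114  0.2585] [ 1.7995e+02  9.0000e-02 -1.2450e+01] j [ 23.6  -2.1 -22.7  -0.  -69.5  54. ] F [ 0.1  0.3 -0.2] op 0.0878 0.0
(array([ 0.47544808, -0.01664244]), np.float64(0.4757375441782629), np.float64(0.475198354175831), 2543.0)
0.6483 0.5777 0.1939 0.0006 0.0005 0.2364 rows>=6.4
```

```bash
python3 -m inch '.648 .578 .194 0 0 .236;.648 .578 .194 0 0 .236;.648 .578 .194 0 0 .236;.648 .578 .194 0 0 .236;.648 .578 .194 0 0 .236;.648 .578 .194 0 0 .236;.648 .578 .194 0 0 .236;.648 .578 .194 0 0 .236;.648 .578 .194 0 0 .236;.648 .578 .194 0 0 .236'
python3 - <<'E'
from h import *
show(); p,im=snap("wrist","w11"); c=disc(p,im,(.6175,-.239),.010,(18,32,90,90,255)); print(c); plan([*c[0],.0045,-55])
E
```

```text
clock: 40.2
tool_pos: [0.606, -0.2223, 0.2001]
orientation: [179.9, 0.1, -54.9]
force: [0.3, 0.5, -0.1]
opening: 0.0874
gripper_force: 0.0
40.2 [ 0.606  -0.2223  0.2001] [ 1.799e+02  8.000e-02 -5.493e+01] j [ -2.9  18.8  -5.3  -0.  -65.9  37.9] F [ 0.3  0.5 -0.1] op 0.0874 0.0
(array([ 0.61698137, -0.2383224 ]), np.float64(0.5676752679917516), np.float64(0.5676752679917516), 2169.0)
0.0660 0.0015 0.6547 0.0002 0.0002 0.0006 rows>=4.7
```

```bash
python3 -m inch '.066 .002 .1 0 0 -.236;.066 .002 .1 0 0 -.236;.066 .002 .1 0 0 -.236;.066 .002 .1 0 0 -.236;.066 .002 .1 0 0 -.236;.066 .002 .1 0 0 -.236;.066 .002 .1 0 0 -.236;.066 .002 .1 0 0 -.236;.066 .002 .1 0 0 -.236'
python3 -c "
from h import *
show(); plan([.617,-.2383,.0045,-12.5])"
```

```text
clock: 41.0
tool_pos: [0.6175, -0.2383, 0.172]
orientation: [-180.0, -0.0, -12.6]
force: [0.5, -0.5, -0.6]
opening: 0.0875
gripper_force: 0.0
41.0 [ 0.6175 -0.2383  0.172 ] [-1.7999e+02 -5.0000e-02 -1.2610e+01] j [ -4.3  21.4  -5.4  -0.  -63.2  81.6] F [ 0.5 -0.5 -0.6] op 0.0875 0.0
-0.0021 0.0005 0.5582 -0.0000 -0.0003 -0.0006 rows>=4.0
```

```bash
python3 -m inch '-.002 0 .1 0 0 0;-.002 0 .2 0 0 0;-.002 0 .3 0 0 0;-.002 0 .4 0 0 0;-.002 0 .48 0 0 0;-.002 0 .53 0 0 0;-.002 0 .555 0 0 0;-.002 0 .555 0 0 0;-.002 0 .555 0 0 0'
python3 -m inch '0 0 0 0 0 0;0 0 0 0 0 0;0 0 0 0 0 0;0 0 0 0 0 0;0 0 0 0 0 0;0 0 0 0 0 0;0 0 0 0 0 0;0 0 0 0 0 0;0 0 0 0 0 0;0 0 0 0 0 0' 1
python3 -m inch '0 0 -.03 0 0 0;0 0 -.1 0 0 0;0 0 -.2 0 0 0;0 0 -.3 0 0 0;0 0 -.4 0 0 0;0 0 -.54 0 0 0;0 0 -.54 0 0 0;0 0 -.54 0 0 0;0 0 -.54 0 0 0'
python3 - <<'E'
from h import *
show(); plan([.4757,-.016,.165,-12.5])
E
```

```text
clock: 41.75
tool_pos: [0.6174, -0.2388, 0.0054]
orientation: [180.0, -0.0, -12.5]
force: [0.6, 0.1, 1.4]
opening: 0.0876
gripper_force: 0.0
clock: 42.58
tool_pos: [0.6172, -0.2389, 0.0055]
orientation: [180.0, -0.0, -12.4]
force: [-1.7, 1.1, 4.7]
opening: 0.0583
gripper_force: 30.0
clock: 43.33
tool_pos: [0.6166, -0.2386, 0.1671]
orientation: [-180.0, -0.0, -12.5]
force: [-0.0, -0.4, -2.3]
opening: 0.0588
gripper_force: 30.0
43.33 [ 0.6166 -0.2386  0.1671] [-1.7997e+02 -2.0000e-02 -1.2460e+01] j [ -4.3  21.6  -5.8  -0.  -62.6  81.9] F [-0.  -0.4 -2.3] op 0.0588 30.0
-0.6187 -0.6233 0.0072 -0.0002 -0.0001 0.0002 rows>=6.3
```

```bash
python3 -m inch '-.618 -.623 0 0 0 0;-.618 -.623 0 0 0 0;-.618 -.623 0 0 0 0;-.618 -.623 0 0 0 0;-.618 -.623 0 0 0 0;-.618 -.623 0 0 0 0;-.618 -.623 0 0 0 0;-.618 -.623 0 0 0 0;-.618 -.623 0 0 0 0;-.618 -.623 0 0 0 0'
python3 -c "
from h import *
show(); plan([.4757,-.016,.1025,-12.5])"
```

```text
clock: 44.17
tool_pos: [0.476, -0.0166, 0.1662]
orientation: [180.0, 0.1, -12.4]
force: [-0.1, -0.0, -0.9]
opening: 0.0585
gripper_force: 30.0
44.17 [ 0.476  -0.0166  0.1662] [ 1.7996e+02  6.0000e-02 -1.2420e+01] j [ 21.7   4.6 -28.6   0.  -56.8  55.8] F [-0.1 -0.  -0.9] op 0.0585 30.0
-0.0013 -0.0019 0.2125 0.0002 0.0003 0.0004 rows>=1.5
```

```bash
python3 -m inch '-.001 -.002 .06 0 0 0;-.001 -.002 .12 0 0 0;-.001 -.002 .17 0 0 0;-.001 -.002 .2 0 0 0;-.001 -.002 .21 0 0 0;-.001 -.002 .215 0 0 0;-.001 -.002 .215 0 0 0;-.001 -.002 .215 0 0 0;-.001 -.002 .215 0 0 0'
python3 -m inch '0 0 .003 0 0 0;0 0 .006 0 0 0;0 0 .007 0 0 0;0 0 .007 0 0 0'
python3 -c "
from h import *
show(); plan([.4757,-.016,.0995,-12.5])"
```

```text
clock: 44.92
tool_pos: [0.4766, -0.0156, 0.1031]
orientation: [-180.0, -0.1, -12.4]
force: [0.2, -0.5, -0.2]
opening: 0.0583
gripper_force: 30.0
clock: 45.25
tool_pos: [0.476, -0.0156, 0.1003]
orientation: [-180.0, -0.0, -12.4]
force: [0.4, -0.3, -0.5]
opening: 0.0587
gripper_force: 30.0
45.25 [ 0.476  -0.0156  0.1003] [-1.7999e+02 -1.0000e-02 -1.2430e+01] j [ 21.9   9.1 -33.6  -0.  -47.3  55.7] F [ 0.4 -0.3 -0.5] op 0.0587 30.0
-0.0006 0.0013 0.0028 -0.0000 -0.0001 0.0004 rows>=0.0
```

Release, rise, view the stack, then locate the cap from here with the scene camera too.

```bash
python3 -m inch '0 0 .003 0 0 0;0 0 .003 0 0 0'
python3 -m inch '0 0 0 0 0 0;0 0 0 0 0 0;0 0 0 0 0 0;0 0 0 0 0 0;0 0 0 0 0 0;0 0 0 0 0 0;0 0 0 0 0 0' -1
python3 -m inch '0 0 -.05 0 0 0;0 0 -.15 0 0 0;0 0 -.25 0 0 0;-.02 0 -.35 0 0 0;-.05 0 -.47 0 0 0;-.073 0 -.55 0 0 0;-.073 0 -.55 0 0 0;-.073 0 -.55 0 0 0;-.073 0 -.55 0 0 0;-.073 0 -.55 0 0 0'
python3 - <<'E'
from h import *
show(); p,im=snap("wrist","w12"); print(disc(p,im,(.475,-.017),.104,(18,32,90,90,255)))
u,v=proj(p,[.475,-.017,.09])[0].astype(int); a=im[v-60:v+60,u-80:u+80,::-1]
sp,si=snap("scene"); u,v=proj(sp,[.475,-.15,.05])[0].astype(int); b=si[v-60:v+60,u-80:u+80,::-1]
cv2.imwrite("pics/c12.png",cv2.resize(np.hstack([a,b]),(800,300),interpolation=cv2.INTER_CUBIC))
plan([.446,-.273,.25,-12.5])
E
```

```text
clock: 45.42
tool_pos: [0.4761, -0.0156, 0.0995]
orientation: [-180.0, -0.0, -12.4]
force: [0.0, -0.2, 0.8]
opening: 0.0584
gripper_force: 30.0
clock: 46.0
tool_pos: [0.476, -0.0157, 0.0994]
orientation: [-180.0, -0.0, -12.4]
force: [-0.2, 0.6, -0.5]
opening: 0.0874
gripper_force: 0.0
clock: 46.83
tool_pos: [0.4541, -0.0112, 0.2633]
orientation: [179.9, 0.1, -12.4]
force: [-0.5, 0.4, 0.0]
opening: 0.0877
gripper_force: 0.0
46.83 [ 0.4541 -0.0112  0.2633] [ 1.7995e+02  1.0000e-01 -1.2450e+01] j [ 23.6  -2.2 -22.2  -0.  -70.1  54. ] F [-0.5  0.4  0. ] op 0.0877 0.0
(array([ 0.47622535, -0.01638046]), np.float64(0.3964302541166801), np.float64(0.3921806553290948), 2633.5)
0.1614 0.8581 0.0450 0.0004 0.0006 0.0003 rows>=6.3
```

View pics/c12.png

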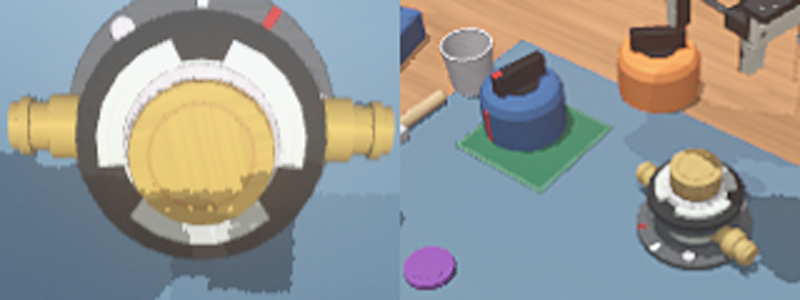

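```bash
python3 -m inch '.13 .9 0 0 0 0;.13 .9 0 0 0 0;.13 .9 0 0 0 0;.13 .9 0 0 0 0;.13 .9 0 0 0 0;.13 .9 0 0 0 0;.13 .9 0 0 0 0;.13 .9 0 0 0 0;.13 .9 0 0 0 0;.13 .9 0 0 0 0'
python3 -m inch '0 0 0 0 0 0;0 0 0 0 0 0;0 0 0 0 0 0;0 0 0 0 0 0'
python3 - <<'E'
from h import *
show(); p,im=snap("wrist","w13"); np.save("w13.npy",p,allow_pickle=True)
print(at(p,(280,200),.1)); print([(d["uv"],d["p"]) for d in landmark_of("wrist","cap_grip")])
E
```

```text
clock: 47.77
tool_pos: [0.4342, -0.283, 0.2635]
orientation: [-180.0, 0.1, -12.5]
force: [0.0, 0.2, -0.7]
opening: 0.088
gripper_force: 0.0
clock: 48.1
tool_pos: [0.4348, -0.2824, 0.2646]
orientation: [-180.0, -0.0, -12.4]
force: [-0.1, -0.0, -0.2]
opening: 0.0877
gripper_force: 0.0
48.1 [ 0.4348 -0.2824  0.2646] [-1.800e+02 -3.000e-02 -1.236e+01] j [-11.3   4.3 -15.4   0.  -70.3  88.9] F [-0.1 -0.  -0.2] op 0.0877 0.0
[ 0.4251275 -0.2813766  0.1      ]
[([296.8, 171.4], 0.91), ([237.9, 316.6], 0.9), ([83.9, 182.3], 0.57)]
```

View pics/w13.png

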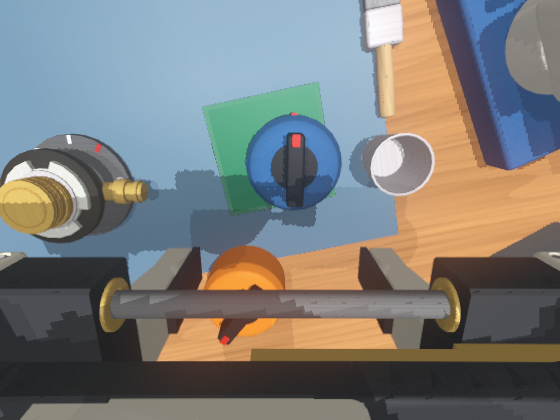

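Run:
```python
from h import *
show(); p=np.load("w13.npy",allow_pickle=True).item(); im=cv2.cvtColor(cv2.imread("pics/w13.png"),cv2.COLOR_BGR2RGB)
v=im[110:215,240:345].max(2); 
for r in range(20,102,6): print(110+r,"".join("#" if x<60 else("+" if x<90 else ".") for x in v[r,30:80]))
a,b=at(p,(297,134),.105)[:2],at(p,(294,207),.105)[:2]
print(a,b,(a+b)/2,np.hypot(*(a-b)),np.degrees(np.arctan2(*(a-b)[::-1])))
print("ptr",at(p,(293,115),.006))
```

```text
48.2 [ 0.4347 -0.2826  0.2646] [-1.800e+02 -2.000e-02 -1.239e+01] j [-11.3   4.3 -15.4  -0.  -70.3  88.9] F [ 0.6 -0.6  0.2] op 0.0877 0.0
130 ..................................................
136 .................+++++.........+++................
142 .................+++.............++...............
148 ..............++++++..++...+....+++++.............
154 ......+++++++++++++++++++...++++++++++............
160 ...+++++++++++++#++++++++++++++++++++++..++.+.....
166 ..++++++++++++++#++++++++++++++++++++++++++++++...
172 ..++++++++++++++#++++++++++++++++++++++++++++++...
178 .....+++++++++++#+++++++++++++++++++++++++++......
184 .........+++++++#++++++++++++++++++++++...........
190 ................+#++++++++++++++++................
196 ................############+#+##+................
202 ................++++++++++#######.................
208 ..................................................
[ 0.48896141 -0.31243896] [ 0.41584767 -0.29448712] [ 0.45240454 -0.30346304] 0.0752853813840016 -13.7951104155006
ptr [ 0.50488493 -0.31582631  0.006     ]
```

```bash
python3 -c "
from h import *
plan([.4525,-.3032,.16,-13.2])
"
```

```text
0.0725 0.0544 0.3485 -0.0000 -0.0001 0.0045 rows>=2.6
```

```bash
python3 -m inch '.072 .054 .1 0 0 .004;.072 .054 .2 0 0 .004;.072 .054 .3 0 0 .004;.072 .054 .4 0 0 .004;.072 .054 .5 0 0 .004;.072 .054 .57 0 0 .004;.072 .054 .597 0 0 .004;.072 .054 .597 0 0 .004;.072 .054 .597 0 0 .004'
python3 -m inch '0 0 0 0 0 0;0 0 0 0 0 0;0 0 0 0 0 0;0 0 0 0 0 0;0 0 0 0 0 0;0 0 0 0 0 0;0 0 0 0 0 0;0 0 0 0 0 0;0 0 0 0 0 0;0 0 0 0 0 0' 1
python3 -m inch '0 0 0 0 0 0;0 0 0 0 0 0;0 0 0 0 0 0;0 0 0 0 0 0;0 0 0 0 0 0'
python3 -m inch '0 0 -.03 0 0 0;0 0 -.1 0 0 0;0 0 -.2 0 0 0;0 0 -.3 0 0 0;0 0 -.4 0 0 0;0 0 -.5 0 0 0;0 0 -.55 0 0 0;0 0 -.55 0 0 0;0 0 -.55 0 0 0;0 0 -.55 0 0 0'
python3 - <<'E'
from h import *
show(); plan([.4748,-.0168,.25,-13.1]); p,im=snap("wrist","w14")
v=im[150:340,230:340].max(2)
for r in range(0,110,8): print(150+r,"".join("R" if im[150+r,230+c,0]>150 and im[150+r,230+c,1]<90 else "#" if v[r,c]<60 else("+" if v[r,c]<90 else ".") for c in range(0,110)))
E
```

```text
clock: 48.95
tool_pos: [0.4527, -0.3037, 0.086]
orientation: [180.0, -0.0, -13.1]
force: [-0.2, -0.3, -0.2]
opening: 0.0877
gripper_force: 0.0
clock: 49.78
tool_pos: [0.4521, -0.3035, 0.0852]
orientation: [180.0, 0.0, -13.2]
force: [0.3, 0.0, -0.1]
opening: 0.026
gripper_force: 0.0
clock: 50.2
tool_pos: [0.4521, -0.3035, 0.0852]
orientation: [-180.0, 0.0, -13.2]
force: [-0.1, 0.9, -1.1]
opening: 0.0176
gripper_force: 30.0
clock: 51.03
tool_pos: [0.4513, -0.3031, 0.2492]
orientation: [-180.0, 0.1, -13.2]
force: [0.4, -0.2, -3.5]
opening: 0.0179
gripper_force: 30.0
51.03 [ 0.4513 -0.3031  0.2492] [-1.7996e+02  1.0000e-01 -1.3180e+01] j [-13.3   7.4 -13.9  -0.  -68.9  90.1] F [ 0.4 -0.2 -3.5] op 0.0179 30.0
-0.1412 -0.9471 -0.0016 -0.0002 0.0005 -0.0004 rows>=6.9
150 .............................................RRRRRRRRR........................................................
158 ..............................................................................................................
166 ...............................................................................................
[... 580 characters left out ...]
..........
214 ...............................++++++++++RRRR...R...R.R...R.++++++++..........................................
222 ........................+++++++++++++++++RRRRRRRRRRRRRRRRRR++++++++++++++++...................................
230 ................+++++++++++++++++++++++++RRRRRRRRRRRRRRRRR.+++++++++#+++++++++++++++..........................
238 ..........+++##+++++##+++###+#######+++++++++++++++++++++++++++++++###++###++#+#++++++++++....................
246 .......+################################+#++#+#+++#+++++++++###+##########################+#+.................
254 ..........................+###############################################....................................
```

Run:
```python
from h import *
show(); p=camera_params("wrist"); o=get_obs(); t=np.array(o["tool_pos"]); R=Rt.from_euler("xyz",o["orientation"],degrees=True)
for n,off in(("w4",.0797),("w14",.0822)):
    im=cv2.imread(f"pics/{n}.png").astype(int); m=(im[:,:,2]>120)&(im[:,:,1]<80)&(im[:,:,0]<90)
    for nm,(r0,r1,dz) in(("ptr",(143,165,.003)),("patch",(205,250,.102))):
        ys,xs=np.nonzero(m[r0:r1,262:300]); uv=(xs.mean()+262,ys.mean()+r0)
        print(n,nm,len(ys),np.round(uv,1),"rows",ys.min()+r0,ys.max()+r0,"tool",(R.inv().apply(at(p,uv,t[2]-off+dz)-t)*1000).round(1))
```

```text
51.08 [ 0.4512 -0.3031  0.2489] [-1.7997e+02  1.5000e-01 -1.3180e+01] j [-13.3   7.4 -13.9  -0.  -68.9  90.1] F [-0.3  0.6 -2.9] op 0.0176 30.0
w4 ptr 14 [283.6 153.9] rows 151 155 tool [51.   3.5 76.6]
w4 patch 210 [279.4 229.6] rows 213 239 tool [ 29.6   0.5 -22.4]
w14 ptr 76 [279.1 149.9] rows 146 153 tool [53.6  0.2 79.1]
w14 patch 205 [278.4 227. ] rows 211 236 tool [ 29.9   0.  -19.9]
```

```bash
python3 -m inch '-.14 -.946 0 0 0 0;-.14 -.946 0 0 0 0;-.14 -.946 0 0 0 0;-.14 -.946 0 0 0 0;-.14 -.946 0 0 0 0;-.14 -.946 0 0 0 0;-.14 -.946 0 0 0 0;-.14 -.946 0 0 0 0;-.14 -.946 0 0 0 0;-.14 -.946 0 0 0 0'
python3 -m inch '0 0 0 0 0 0;0 0 0 0 0 0;0 0 0 0 0 0'
python3 -c "
from h import *
show(); plan([.4755,-.017,.168,-13.1])"
```

```text
clock: 51.92
tool_pos: [0.4752, -0.0176, 0.2492]
orientation: [179.9, 0.1, -13.1]
force: [-0.4, -0.3, -3.4]
opening: 0.0175
gripper_force: 30.0
clock: 52.17
tool_pos: [0.4756, -0.0187, 0.25]
orientation: [180.0, 0.0, -13.3]
force: [-0.9, 0.3, -3.1]
opening: 0.0178
gripper_force: 30.0
52.17 [ 0.4756 -0.0187  0.25  ] [ 1.7998e+02  3.0000e-02 -1.3270e+01] j [ 21.5   0.5 -21.3   0.  -68.2  55.2] F [-0.9  0.3 -3.1] op 0.0178 30.0
-0.0016 -0.0056 0.2733 0.0001 0.0002 -0.0009 rows>=2.0
```

```bash
python3 -m inch '-.001 -.006 .06 0 0 0;-.001 -.006 .12 0 0 0;-.001 -.006 .18 0 0 0;-.001 -.006 .23 0 0 0;-.001 -.006 .26 0 0 0;-.001 -.006 .27 0 0 0;-.001 -.006 .27 0 0 0;-.001 -.006 .27 0 0 0;-.001 -.006 .27 0 0 0'
python3 -c "
from h import *
show(); plan([.4755,-.017,.152,-13.1])"
```

```text
clock: 52.92
tool_pos: [0.4766, -0.0158, 0.1702]
orientation: [-180.0, -0.1, -13.2]
force: [-1.2, 0.7, -2.6]
opening: 0.0183
gripper_force: 30.0
52.92 [ 0.4766 -0.0158  0.1702] [-1.7996e+02 -9.0000e-02 -1.3160e+01] j [ 21.8   4.4 -28.3   0.  -57.2  55. ] F [-1.2  0.7 -2.6] op 0.0183 30.0
-0.0029 0.0048 0.0608 -0.0002 -0.0005 -0.0004 rows>=0.4
```

```bash
python3 -m inch '-.003 .004 .01 0 0 0;-.003 .004 .02 0 0 0;-.003 .004 .03 0 0 0;-.003 .004 .04 0 0 0;-.003 .004 .05 0 0 0;-.003 .004 .06 0 0 0;-.003 .004 .06 0 0 0;-.003 .004 .06 0 0 0'
python3 -c "
from h import *
show(); plan([.4755,-.017,.1472,-13.1])"
```

```text
clock: 53.58
tool_pos: [0.4747, -0.0168, 0.151]
orientation: [180.0, 0.0, -13.2]
force: [0.6, -0.2, -2.6]
opening: 0.0178
gripper_force: 30.0
53.58 [ 0.4747 -0.0168  0.151 ] [ 1.7998e+02  3.0000e-02 -1.3160e+01] j [ 21.8   5.4 -30.    0.  -54.6  55. ] F [ 0.6 -0.2 -2.6] op 0.0178 30.0
0.0028 0.0001 0.0127 0.0001 0.0002 -0.0003 rows>=0.1
```

```bash
python3 -m inch '.002 0 .008 0 0 0;.002 0 .016 0 0 0;.002 0 .024 0 0 0;.002 0 .032 0 0 0;.002 0 .04 0 0 0;.002 0 .048 0 0 0;.002 0 .056 0 0 0;.002 0 .06 0 0 0;.002 0 .06 0 0 0'
python3 -c "
from h import *
show()"
```

```text
clock: 54.33
tool_pos: [0.4761, -0.0168, 0.1343]
orientation: [-180.0, -0.1, -13.1]
force: [-4.1, 1.7, 12.0]
opening: 0.0177
gripper_force: 30.0
54.33 [ 0.4761 -0.0168  0.1343] [-1.7999e+02 -9.0000e-02 -1.3120e+01] j [ 21.8   6.6 -31.2   0.  -52.1  55.1] F [-4.1  1.7 12. ] op 0.0177 30.0
```

```bash
python3 -m inch '0 0 .004 0 0 0;0 0 .004 0 0 .035;0 0 .004 0 0 .07;0 0 .004 0 0 .105;0 0 .004 0 0 .14;0 0 .004 0 0 .175;0 0 .004 0 0 .21;0 0 .004 0 0 .245;0 0 .004 0 0 .28;0 0 .004 0 0 .31'
python3 -m inch '0 0 0 0 0 .025;0 0 0 0 0 .025;0 0 0 0 0 .025'
python3 -c "
from h import *
show();print(get_obs()['moment'])"
```

```text
clock: 55.17
tool_pos: [0.4767, -0.0171, 0.1338]
orientation: [-179.9, -0.1, -69.2]
force: [-3.0, -0.6, 13.2]
opening: 0.0177
gripper_force: 30.2
clock: 55.42
tool_pos: [0.4769, -0.017, 0.1338]
orientation: [-179.8, -0.1, -73.4]
force: [-2.1, -1.0, 13.9]
opening: 0.0177
gripper_force: 30.0
55.42 [ 0.4769 -0.017   0.1338] [-1.7983e+02 -7.0000e-02 -7.3420e+01] j [ 21.7   6.6 -31.3   0.1 -51.9  -5.2] F [-2.1 -1.  13.9] op 0.0177 30.0
[-0.22555117  0.94305546  0.02335666]
```

```bash
python3 -m inch '0 0 -.006 0 0 0;0 0 -.012 0 0 0;0 0 -.018 0 0 0;0 0 -.024 0 0 0;0 0 -.026 0 0 0;0 0 -.026 0 0 0;0 0 -.026 0 0 0'
python3 -m inch '0 0 0 0 0 0;0 0 0 0 0 0;0 0 0 0 0 0;0 0 0 0 0 0;0 0 0 0 0 0;0 0 0 0 0 0;0 0 0 0 0 0;0 0 0 0 0 0' -1
python3 -m inch '0 0 -.1 0 0 0;0 0 -.2 0 0 0;0 0 -.3 0 0 0;0 0 -.4 0 0 0;-.07 -.04 -.5 0 0 0;-.07 -.04 -.5 0 0 0;-.07 -.04 -.5 0 0 0;-.07 -.04 -.5 0 0 0;-.07 -.04 -.5 0 0 0;-.07 -.04 -.5 0 0 0'
python3 - <<'E'
from h import *
show(); p,im=snap("wrist","w15")
m=(im[:,:,0]>120)&(im[:,:,1]<90)&(im[:,:,2]<90); n,l,s,c=cv2.connectedComponentsWithStats(m[:250].astype(np.uint8))
for k in range(1,n):
    if s[k,4]>5: print(c[k].round(1),s[k].tolist(),"z162",at(p,c[k],.162)[:2].round(4),"z63",at(p,c[k],.063)[:2].round(4),"z12",at(p,c[k],.012)[:2].round(4))
b=((im[:,:,2].astype(int)-im[:,:,0]>60)&(im[:,:,0]<90)).astype(np.uint8); n,l,s,c=cv2.connectedComponentsWithStats(b[:250]); k=1+s[1:,4].argmax(); print("blue",s[k].tolist())
th=np.linspace(0,2*np.pi,90); 
for z in(.06,.125,): 
    q=proj(p,np.c_[.4748+.056*np.cos(th),-.0168+.056*np.sin(th),np.full(90,z)]); print(z,q.min(0),q.max(0))
for cn in("scene",):
    q,i=snap(cn,"s9"); print([ (d["uv"],d["p"]) for d in landmark_of("scene","cap_grip")], proj(q,[.4748,-.0168,.151]))
E
```

```text
clock: 56.0
tool_pos: [0.4768, -0.0169, 0.141]
orientation: [-179.8, -0.1, -73.4]
force: [1.0, -1.3, 6.6]
opening: 0.0175
gripper_force: 30.0
clock: 56.67
tool_pos: [0.4754, -0.0169, 0.1398]
orientation: [180.0, 0.0, -73.5]
force: [-1.3, 0.6, 0.4]
opening: 0.0651
gripper_force: 0.0
clock: 57.5
tool_pos: [0.4803, 0.0062, 0.2888]
orientation: [179.9, -0.0, -73.5]
force: [-0.2, -0.1, -0.2]
opening: 0.0872
gripper_force: 0.0
57.5 [0.4803 0.0062 0.2888] [ 1.7988e+02 -1.0000e-02 -7.3480e+01] j [ 24.3  -0.3 -17.   -0.  -73.4  -7.7] F [-0.2 -0.1 -0.2] op 0.0872 0.0
[443.   78.3] [427, 44, 52, 61, 1149] z162 [ 0.3801 -0.135 ] z63 [ 0.3368 -0.1566] z12 [ 0.3144 -0.1678]
[535.9  74.6] [531, 68, 12, 15, 125] z162 [ 0.3075 -0.1591] z63 [ 0.239  -0.1891] z12 [ 0.2037 -0.2046]
[506.  100.4] [503, 99, 7, 3, 7] z162 [ 0.3212 -0.134 ] z63 [ 0.2573 -0.1553] z12 [ 0.2245 -0.1663]
[290.4 144.6] [286, 137, 10, 15, 134] z162 [ 0.4864 -0.0466] z63 [ 0.4801 -0.0375] z12 [ 0.4769 -0.0329]
blue [237, 116, 104, 102, 5637]
0.06 [243.99460392 114.44590669] [334.99317614 205.39358886]
0.125 [237.29232404 115.52892177] [345.65006191 222.83362356]
[([283.5, 151.3], 0.92), ([295.1, 191.2], 0.68)] [[295.96445779 190.61018447]]
```

```bash
python3 -m inch '0 0 0 0 0 0;0 0 0 0 0 0;0 0 0 0 0 0;0 0 0 0 0 0'
python3 - <<'E'
from h import *
def red(c):
    p,im=snap(c); m=(im[:,:,0]>120)&(im[:,:,1]<90)&(im[:,:,2]<90); n,l,s,k=cv2.connectedComponentsWithStats(m.astype(np.uint8))
    u=proj(p,[.484,-.046,.162])[0]; j=[i for i in range(1,n) if 3<s[i,4]<300]; j=min(j,key=lambda i:np.hypot(*(k[i]-u))); return p,k[j],s[j,4],u
a=red("wrist"); b=red("scene"); print(a[1:],b[1:]); print(tri([(a[0],a[1]),(b[0],b[1])]))
E
```

```text
clock: 57.98
tool_pos: [0.4809, 0.0066, 0.2898]
orientation: [180.0, -0.0, -73.5]
force: [-0.3, -0.1, 0.9]
opening: 0.0878
gripper_force: 0.0
(array([291.39849624, 144.15789474]), np.int32(133), array([293.82604494, 145.66120641])) (array([285., 186.]), np.int32(11), array([285.31314631, 185.42345463]))
(array([ 0.48610381, -0.04619379,  0.16124311]), np.float64(0.0005006145685945994))
```

The mark on the cap's handle triangulates to z ≈ 0.161 m (0.162 expected when locked), so the cap is up and locked. I'm handing in.

```bash
python3 -c "
from plant import close_job
print(close_job())"
```

```text
the job is handed in; nothing more can be done
None
```

I handed the job in at about 58 s: both spent discs are in the scrap tray, the three fresh discs are stacked within about 2 mm of centre, and the cap is back on and locked about 60° past open, though `close_job()` returned no verdict.

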